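Clear, close and lock the light table

TASK

Shut up the light table for the night: move whatever has been left on its window (pens, tweezers, timer; sometimes one of them is missing) into the shallow grey tray on the bench, and only then slide the cover by its handle to the right over the window until it is fully home. Then lock both quarter-turn fasteners on the cover: turn each bar into line with the two black ticks (parallel to the rails), push it right in, and while it is in turn it a quarter turn clockwise until it stays down, square to the rails. Leave the beaker, wash bottle and roll of tape standing behind alone.

Things in the scene. Friction and masses are not known exactly. Their poses are not given: they have to be found in the camera images.
- light_table: A low white instrument fixed to the bench, 240 mm (x) by 530 mm (y). Origin at bench level under the centre of its window; x points away from the robot (front to back), y to the left along the rails. Two aluminium rails 40 mm wide run along y in front of and behind the window, 100 mm from its middle, tops 50 mm above the bench. The cover is parked to the left of the window
- window (a point): Centre of the flat window, on its surface, 50 mm above the bench, level with the rails; the window is 160 mm (x) by 240 mm (y), axes as the light table's
- cover (a joint): Slide of the cover, m: about 0 parked at the left, grows as it moves right (-y of the light table), 0.24 = fully home over the window, at its stop. Friction about 2.5 N, stays where left. The cover is a grey plate 240 x 238 mm, 6 mm thick, top face 59 mm above the bench, underside 3 mm above the window, so anything on the window is in its way
- cover_handle (a point): Middle of the bar handle on the cover, 98 mm above the bench: a dark bar 90 mm long along the light table's x axis, 12 mm thick (y) and 12 mm tall, on two posts 37 mm from its middle. Axes as those of the light table. It lies between the two fasteners, which are 100 mm from it in front and behind
- front_knob (a point): Wing of the quarter-turn fastener near the front (robot-side) edge of the cover, riding with it: a black bar 58 mm long (this point's y axis), 14 mm thick (x), 26 mm tall, on a thin stud. Site: middle of the bar, half-way up, on the vertical turning axis; 41 mm above the cover's top when sprung out, about 28 mm when locked. The stud ends in a hidden flat foot 24 x 7 mm, parallel to the bar
- front_slot (a point): Middle of the slot in the front rail, in the rail's top face: 31 mm long along the light table's y, 11 mm wide. With the cover home the front fastener's foot is right over it and passes through only if its bar is within about 0.15 rad of the slot's line, which two black ticks on the cover beside the bar also show
- front_push (a joint): How far the front fastener is pushed in, m: 0 sprung out, 0.018 the stop. A spring pushes it out (2.5 N at 0, 6 N at the stop). Out of line with the slot it is blocked at about 0.003; it must be in by 0.014 before it can be turned under the rail. Let go when locked, it springs back to about 0.013 and is held there
- front_turn (a joint): Angle of the front fastener, rad, growing clockwise seen from above: 0 = bar parallel to the rails, in line with the slot (push in here); pi/2 = bar square to the rails, locked if pushed in. Stops at -1.35 and 1.65; friction 0.04 N m, stays where it is left
- rear_knob (a point): Wing of the quarter-turn fastener near the rear edge of the cover, riding with it: a black bar 58 mm long (this point's y axis), 14 mm thick (x), 26 mm tall, on a thin stud. Site: middle of the bar, half-way up, on the vertical turning axis; 41 mm above the cover's top when sprung out, about 28 mm when locked. The stud ends in a hidden flat foot 24 x 7 mm, parallel to the bar
- rear_slot (a point): Middle of the slot in the rear rail, in the rail's top face: 31 mm long along the light table's y, 11 mm wide. With the cover home the rear fastener's foot is right over it and passes through only if its bar is within about 0.15 rad of the slot's line, which two black ticks on the cover beside the bar also show
- rear_push (a joint): How far the rear fastener is pushed in, m: 0 sprung out, 0.018 the stop. A spring pushes it out (2.5 N at 0, 6 N at the stop). Out of line with the slot it is blocked at about 0.003; it must be in by 0.014 before it can be turned under the rail. Let go when locked, it springs back to about 0.013 and is held there
- rear_turn (a joint): Angle of the rear fastener, rad, growing clockwise seen from above: 0 = bar parallel to the rails, in line with the slot (push in here); pi/2 = bar square to the rails, locked if pushed in. Stops at -1.35 and 1.65; friction 0.04 N m, stays where it is left
- tray: Shallow grey plastic tray, fixed to the bench, 280 mm (x) by 190 mm (y) outside, rim 12 mm high, walls and floor 4 mm thick; to the right of the light table. Origin at bench level under its centre
- timer_mid (a point): Flat white bench timer, 72 mm (its x) by 66 mm (its y), 21 mm high (the graspable body 18 mm); the point is its middle, 10.5 mm up. Grasp across the 66 mm. May be absent. If present it starts on the window nearest the cover, its y axis roughly front to back
- pen_a_mid (a point): A white marker pen with a blue cap, 135 mm long (along its y axis), 17 mm thick; the point is its middle, half-way up (8 mm). May be absent. If present it starts lying on the window, roughly front to back
- pen_b_mid (a point): A white marker pen with a blue cap, 135 mm long (along its y axis), 17 mm thick; the point is its middle, half-way up (8 mm). May be absent. If present it starts lying on the window, roughly front to back
- tweezers_mid (a point): Steel tweezers lying on edge, 129 mm long (along their y axis), 16 mm wide across the middle, 10 mm high; the point is their middle, 5 mm up. May be absent. If present they start lying on the window, roughly front to back
- beaker: Bystander: plastic beaker, 69 mm across, 83 mm tall, behind the work; origin under its foot
- wash_bottle: Bystander: wash bottle, 65 mm across, 209 mm tall with its spout, behind the work; origin at its foot
- tape_roll: Bystander: roll of tape lying flat, 104 mm across, 25 mm high, behind the tray; origin under it

How it is judged:
On the way, in this order (a step that is already met when the one before it is completed fails the run):
1. everything left on the window lies in the tray while the cover is still open (x of timer_mid in the frame of tray between -0.13 and 0.13 m and y of timer_mid in the frame of tray between -0.085 and 0.085 m and z of timer_mid in the frame of tray between 0 and 0.045 m and x of pen_a_mid in the frame of tray between -0.13 and 0.13 m and y of pen_a_mid in the frame of tray between -0.085 and 0.085 m and z of pen_a_mid in the frame of tray between 0 and 0.045 m and x of pen_b_mid in the frame of tray between -0.13 and 0.13 m and y of pen_b_mid in the frame of tray between -0.085 and 0.085 m and z of pen_b_mid in the frame of tray between 0 and 0.045 m and x of tweezers_mid in the frame of tray between -0.13 and 0.13 m and y of tweezers_mid in the frame of tray between -0.085 and 0.085 m and z of tweezers_mid in the frame of tray between 0 and 0.045 m and value of joint cover below 0.06 m), for 0.2 s.
2. the cover is slid fully home over the window (value of joint cover above 0.235 m), for 0.2 s.
At the end, for the whole second after the job is handed in: Cover within 5 mm of fully home; both fasteners still at least 10 mm in by themselves and turned clockwise past 1.25 rad from in line; every thing that was on the window lies at rest in the tray (its middle inside the rim and less than 45 mm above the bench) (x of timer_mid in the frame of tray between -0.13 and 0.13 m and y of timer_mid in the frame of tray between -0.085 and 0.085 m and z of timer_mid in the frame of tray between 0 and 0.045 m and x of pen_a_mid in the frame of tray between -0.13 and 0.13 m and y of pen_a_mid in the frame of tray between -0.085 and 0.085 m and z of pen_a_mid in the frame of tray between 0 and 0.045 m and x of pen_b_mid in the frame of tray between -0.13 and 0.13 m and y of pen_b_mid in the frame of tray between -0.085 and 0.085 m and z of pen_b_mid in the frame of tray between 0 and 0.045 m and x of tweezers_mid in the frame of tray between -0.13 and 0.13 m and y of tweezers_mid in the frame of tray between -0.085 and 0.085 m and z of tweezers_mid in the frame of tray between 0 and 0.045 m and value of joint cover above 0.235 m and value of joint each of front_push, rear_push above 0.01 m and value of joint each of front_turn, rear_turn above 1.25 rad and linear speed of each of timer, pen_a, pen_b, tweezers below 0.03 m/s); the robot touches nothing.
It fails at once if the beaker is pushed aside or tipped (distance of beaker from where it was at the start of the episode above 0.04 m or angle between beaker's own z axis and vertical above 0.5 rad).
It fails at once if the wash bottle is pushed aside or tipped (distance of wash_bottle from where it was at the start of the episode above 0.04 m or angle between wash_bottle's own z axis and vertical above 0.5 rad).
It fails at once if the tape roll is pushed aside or tipped (distance of tape_roll from where it was at the start of the episode above 0.04 m or angle between tape_roll's own z axis and vertical above 0.5 rad).
Of timer, pen_a, pen_b, tweezers only 3 to 4 are there at a start; the rules pass over those that are not, and their reading is None.
At some moment in a run one of timer, pen_a, pen_b, tweezers may be knocked a few centimetres aside while the robot is not near it.
Once in a run the grip may slacken for a moment while it holds something.
It also fails if it takes over 208 s, if anything falls off the work surface, if the arm or the gripper's body presses on something with over 40 N, if the wrist force passes 120 N, or if a joint passes its speed limit or range.

ROBOT

A 6-joint arm with a two-finger parallel gripper is mounted at the origin on a cart in front of the work surface, level with it; the furniture and walls round the work are solid. World frame = base frame: x ahead of the robot, y to its left, z up, the work surface at z = 0. Lengths are in m, angles in rad, forces in N, time in s.
With the tool pointing down it reaches from about 0.4 to 0.925 m from the base axis. Payload 3.4 kg.
Tool frame: the origin (TCP) lies on the centre line of the jaws, within the pads' length; the fingertips stand 19 mm ahead of it and the grasp point (between the pads) is the TCP (tip_reach is the x of the fingertips in the tool frame, in m); x points along the fingers, z is the direction in which the jaws open and shut, and the axes are right-handed (so a half turn about x gives the same grasp; the last joint's range is limited). The gripper opens to 85 mm and grips with 20 to 120 N. Pads are 22 mm wide; open, the fingers measure 114 mm over their backs; the gripper's body (76 mm by 85 mm) begins 54 mm behind the grasp point. The pads swing forward as they close: fully open they stand 13 mm farther back than shut.
Start: joints at [-1.216, 0.307, 1.506, -0, 1.328, -0.073], TCP at [0.239, -0.523, 0.25] pointing down, gripper open.
Joint ranges: [-3.12, 3.12], [-1.05, 2.28], [0.14, 2.33], [-1.42, 4.57], [0.1, 2.73], [-2.68, 2.68]. Speed limits (rad/s): [2.57, 2.57, 3.14, 3.14, 3.14, 3.14].

INTERFACE

Orientations are given as a unit quaternion [w, x, y, z].
In Python, from workcell import * gives the robot as it stands.
- The arm moves only by the tool carry_out, never from a script. Its argument "plan" is a list of rows, each an object with "offset": the shift along the tool's x, y, z in cm, a list of three; "dr": the turn, a rotation vector about the tool's x, y, z in rad, a list of three; "hand": the opening, from -1 (shut) to 1 (fully open). A call has 1 to 12 rows; each row is the pose to reach, as a shift and turn from the pose commanded when the call began, along the tool's axes at that moment; what a row does not reach only later rows make up. A row lasts 1/8 s, in which the tool goes at most 62.5 mm and 10.7 degrees, less where a joint would pass 70% of its speed; a pose out of reach is approached as far as the arm can. A call with a gripper value outside its range is refused whole. The fingers move at their own pace and stop on an object; "newtons" is the grip in N (left out, the last holds). Time passes only in rows, so rows that repeat a pose let the fingers close. It gives the time, the measured TCP pose, the force and the opening at its end, in the units of the state.
- sense(): the state, without advancing time (a new reading comes with each control period).
- capture(name): name is "scene" or "top"; returns a dict with "frame" (400x640x3 uint8, blue, green, red), "K" (3x3 intrinsics, pixels), "dist" ([k1, k2, p1, p2, k3] as OpenCV has them; the pictures are not rectified), "world_to_cam" (4x4, takes a point from world to camera coordinates). Camera axes: x right, y down, z forward; pixel columns grow to the right and rows downward; lengths in m; the calibration is good to about 2 mm. A picture is of the moment at which its call begins. There is no depth.
- sign_off(): hands the job in, once; it reports no verdict.
Trained networks look in a picture, given as the dict that the camera call returned (one of the last four; its "shot" number tells which), for a name from the list of things; names that differ only in an ending like _2 or _b are one class to them, and where a whole thing is asked for, a point or a joint stands for the part that bears it (a point fixed in the world has none). Each returns a list of dicts, best first, with "conf" (0 to 1); they miss things now and then, are a little off and sometimes report something else, mostly with a low value. They report only what shows in the picture. A call takes as long as a camera call.
- spot_in(picture, name): "xy" ([column, row] in pixels, amid what is visible of it).
- spot_point(picture, name): "xy" ([column, row] in pixels: a listed point, or the origin of a listed thing).
The state is a dict: "t": time; "qpos": joint angles; "dq": joint speeds; "tau": joint torques, N m; "tcp_pos": TCP position; "tcp_rot": TCP orientation; "wrist_force": force on the tool from outside, world axes, zero at the start; "torque": the same for the moment, N m; "opening": opening from 0.0 (shut) to 1.0 (fully open).
Only numpy, scipy, OpenCV 4.12 (cv2) and the standard library are available. Lean on these libraries where they do the work, as an engineer would, in place of code of your own. Each camera call takes 0.05 s, during which the arm holds its last target.

## Working session

There is one attempt and no reset: what is moved stays moved. The work goes in short steps, Python scripts to look and compute and a tool call to move; the robot and the scene stay as the last step left them, time stands still between calls to the robot, and variables do not carry over. Pictures are saved under pics/ and viewed, and the job is handed in when it is done.

Besides the shell and the picture viewer there is one more tool, called after ">>>" as name([rows], argument=value, ...), one row to a line, values as JSON. carry_out: Moves the arm, as the interface text tells. Its arguments: {"type":"object","properties":{"plan":{"type":"array"},"newtons":{"type":"number"}},"required":["plan"]}

```bash
ls; mkdir -p pics; python3 - <<'E'
from workcell import *
import cv2
print(sense())
for n in ("scene","top"):
    p=capture(n); cv2.imwrite(f"pics/{n}0.png",p["frame"]); print(n,p["shot"],p["K"],p["dist"],p["world_to_cam"])
    for k in ["timer_mid","pen_a_mid","tweezers_mid","cover_handle","front_knob","rear_knob","window","tray","light_table","front_slot","rear_slot","tape_roll","beaker","wash_bottle"]:
        print(k,[(d["xy"],round(d["conf"],2)) for d in spot_point(p,k)][:4])
E
```

```text
pics
{'t': 0.0, 'qpos': array([-1.21647695e+00,  3.07559298e-01,  1.50765676e+00,  1.07466850e-05,
        1.32837740e+00, -7.34883399e-02]), 'dq': array([ 0.00082586, -0.00060541, -0.0001912 ,  0.00033521,  0.00075119,
        0.00086882]), 'tau': array([ 4.18774398e-04, -4.57551527e+01, -2.51913035e+01, -1.36688268e-04,
        1.33663093e-02, -1.38422683e-05]), 'tcp_pos': array([ 0.23831784, -0.5225809 ,  0.24939511]), 'tcp_rot': array([ 0.59417917,  0.38289543,  0.59530531, -0.38203899]), 'wrist_force': array([-0.33120036, -0.54004488,  0.22541007]), 'torque': array([-0.01697566, -0.04229791,  0.05360141]), 'opening': 0.9984135997669324}
scene 1 [[499.98362232   0.         327.09559381]
 [  0.         499.98362232 197.66366049]
 [  0.           0.           1.        ]] [-0.03206471  0.          0.          0.          0.        ] [[-0.75530501 -0.65520978 -0.01464524  0.4393701 ]
 [-0.39030055  0.46765284 -0.79307396  0.32159214]
 [ 0.5264787  -0.59329669 -0.60894927  0.90784304]
 [ 0.          0.          0.          1.        ]]
timer_mid [([305.2, 237.8], 0.94)]
pen_a_mid [([
[... 727 characters left out ...]
09291]
 [-0.97150861 -0.05590203 -0.23031712  0.61531085]
 [ 0.22982591  0.01515009 -0.97311383  0.87025422]
 [ 0.          0.          0.          1.        ]]
timer_mid [([280.2, 221.7], 0.88)]
pen_a_mid [([325.4, 227.7], 0.67)]
tweezers_mid [([343.4, 222.7], 0.58)]
cover_handle [([212.5, 213.6], 0.61)]
front_knob [([205.1, 253.6], 0.52), ([293.1, 151.2], 0.21)]
rear_knob []
window [([308.8, 224.8], 0.56)]
tray [([426.5, 259.2], 0.82), ([292.9, 149.9], 0.3)]
light_table [([309.4, 228.6], 0.76)]
front_slot [([304.4, 262.6], 0.87)]
rear_slot [([312.0, 187.4], 0.87)]
tape_roll [([397.8, 166.8], 0.83), ([309.4, 225.7], 0.53)]
beaker [([347.6, 159.1], 0.79)]
wash_bottle [([292.5, 149.7], 0.92)]
```

View pics/scene0.png

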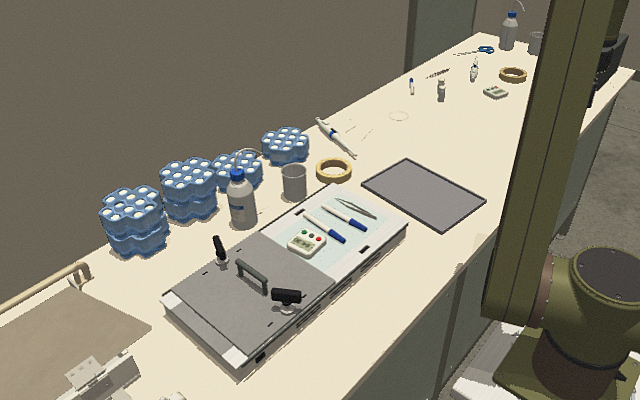

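View pics/top0.png

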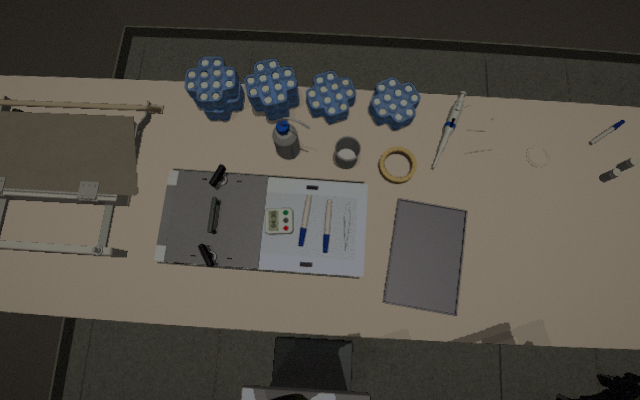

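```bash
python3 - <<'E'
import cv2
a=cv2.imread("pics/top0.png")[140:330,170:490]
cv2.imwrite("pics/top0z.png",cv2.resize(a,None,fx=2.5,fy=2.5,interpolation=cv2.INTER_CUBIC))
E
```

```text
(no output)
```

View pics/top0z.png

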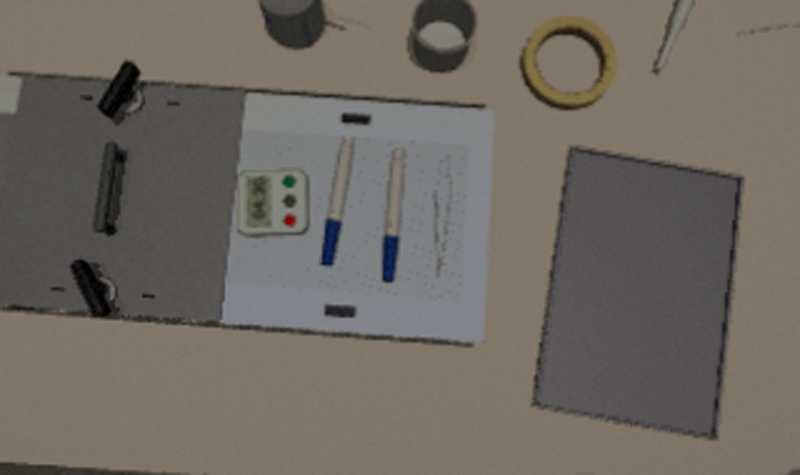

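```bash
cat > h.py <<'E'
import numpy as np, cv2
from scipy.spatial.transform import Rotation as R
def px2w(p,xy,z):
    u=cv2.undistortPoints(np.array([[xy]],float),np.array(p["K"]),np.array(p["dist"]))[0,0]
    T=np.array(p["world_to_cam"]);Rm=T[:3,:3];t=T[:3,3]
    c=-Rm.T@t; d=Rm.T@np.array([u[0],u[1],1]); s=(z-c[2])/d[2]
    return c+s*d
def w2px(p,w):
    T=np.array(p["world_to_cam"])
    q,_=cv2.projectPoints(np.array([w],float),cv2.Rodrigues(T[:3,:3])[0],T[:3,3],np.array(p["K"]),np.array(p["dist"]))
    return q[0,0]
def down(yaw): # jaw direction (tool z) at angle yaw from world x
    x=np.array([0,0,-1.]); z=np.array([np.cos(yaw),np.sin(yaw),0]); y=np.cross(z,x)
    return np.stack([x,y,z],1)
def q2R(q): return R.from_quat([q[1],q[2],q[3],q[0]]).as_matrix()
def rel(pos,Rt,p0,R0):
    off=R0.T@(np.array(pos)-p0)*100
    dr=R.from_matrix(R0.T@Rt).as_rotvec()
    return np.round(off,2),np.round(dr,3)
def near(yaw,R0): # choose yaw or yaw+pi nearest to present
    z=R0[:,2]; cur=np.arctan2(z[1],z[0])
    c=[yaw+k*np.pi for k in range(-3,4)]
    return min(c,key=lambda a:abs(a-cur)),cur
E
python3 - <<'E'
from workcell import *
from h import *
p=capture("top"); s=capture("scene")
f=np.array
fs=px2w(p,(306,264.4),.05); rs=px2w(p,(312.4,187.6),.05); print("slots",fs,rs,np.linalg.norm(fs-rs))
fs2=px2w(s,(362.3,245.4),.05); rs2=px2w(s,(297.6,212.1),.05);print("scene",fs2,rs2)
print("win net",px2w(p,(308.8,224.8),.05),px2w(s,(329.8,229.9),.05))
print("tray", px2w(p,(426.5,259.2),0),px2w(s,(422.8,196.7),0))
Z=lambda x,y:(x/2.5+170,y/2.5+140)
for c in [(571,148),(742,178),(716,437),(534,405)]: print("traycorner",px2w(p,Z(*c),.012)[:2])
for n,a,b in [("pen1",(350,137),(327,265)),("pen2",(400,150),(388,281)),("tw",(448,155),(438,277))]:
    A=px2w(p,Z(*a),.058);B=px2w(p,Z(*b),.058);print(n,A[:2],B[:2],"mid",(A+B)[:2]/2,np.linalg.norm(A-B),"yaw",np.arctan2(*(A-B)[1::-1]))
for xy in [(280.2,221.7)]: print("timer",px2w(p,xy,.0605),px2w(s,(305.2,237.8),.0605))
print("handle",px2w(p,(212.5,213.6),.098),px2w(s,(252.7,269.7),.098))
print("fk",px2w(p,(205.1,253.6),.10),px2w(s,(286.8,298),.10)); print("rk",px2w(s,(219.5,245.8),.10),px2w(p,(217.5,176),.1))
print("tape",px2w(p,(397.8,166.8),0),"beaker",px2w(p,(347.6,159.1),0),"bottle",px2w(p,(292,150),0),px2w(s,(253.2,217.9),0))
E
```

```text
slots [0.4564877 0.0176651 0.05     ] [0.65615418 0.01437654 0.05      ] 0.19969356139215919
scene [0.46536707 0.01316969 0.05      ] [0.65746438 0.02063404 0.05      ]
win net [0.55704379 0.01727513 0.05      ] [0.55507886 0.02002546 0.05      ]
tray [ 0.49100311 -0.29775519  0.        ] [ 0.48982002 -0.28437791  0.        ]
traycorner [ 0.6474008  -0.21886222]
traycorner [ 0.62468888 -0.40463098]
traycorner [ 0.35331651 -0.3706571 ]
traycorner [ 0.375225   -0.18449046]
pen1 [0.63433958 0.01898511] [0.50081604 0.03338085] mid [0.56757781 0.02618298] 0.13429732854580664 yaw -0.10739938506561834
pen2 [ 0.62349168 -0.03344101] [ 0.48839604 -0.02861926] mid [ 0.55594386 -0.03103014] 0.13518166223904582 yaw -0.03567624417234479
tw [ 0.62104283 -0.08312101] [ 0.49524372 -0.0783316 ] mid [ 0.55814327 -0.0807263 ] 0.12589025079764324 yaw -0.0380535067447129
timer [0.55903672 0.08984358 0.0605    ] [0.57195779 0.08488813 0.0605    ]
handle [0.56301181 0.2532334  0.098     ] [0.55818418 0.25080426 0.098     ]
fk [0.46448906 0.25831311 0.1       ] [0.45335153 0.2604383  0.1       ]
rk [0.6616739  0.25006347 0.1       ] [0.65910442 0.25215166 0.1       ]
tape [ 0.74392167 -0.2186115   0.        ] beaker [ 0.75848362 -0.0770089   0.        ] bottle [7.76719783e-01 8.14501266e-02 1.11022302e-16] [ 7.72670521e-01  6.75848388e-02 -1.11022302e-16]
```

```bash
cat >> h.py <<'E'
def go(s,pos,jaw):
    R0=q2R(s["tcp_rot"]);yaw,cur=near(jaw,R0)
    print("cur",np.round(s["tcp_pos"],4),"yaw",round(cur,3),"->",np.round(pos,4),round(yaw,3),"op",round(s["opening"],3),"F",np.round(s["wrist_force"],1))
    o,d=rel(pos,down(yaw),s["tcp_pos"],R0); print("offset",o.tolist(),"dr",d.tolist(),"t",round(s["t"],2)); return o,d
TY=-0.126; TC=np.array([0.500,-0.2946])
def tray(x,y): return TC+np.array([[np.cos(TY),-np.sin(TY)],[np.sin(TY),np.cos(TY)]])@np.array([x,y])
E
python3 - <<'E'
from workcell import *
import workcell; print([k for k in dir(workcell) if k[0]!='_'])
from h import *
s=sense(); print(q2R(s["tcp_rot"]).round(3))
go(s,[.558,-.081,.13],np.pi/2-.038)
E
```

```text
['MotionError', 'capture', 'sense', 'sign_off', 'spot_in', 'spot_point', 'tip_reach']
[[ 0.     0.91   0.415]
 [-0.     0.415 -0.91 ]
 [-1.     0.     0.   ]]
cur [ 0.2385 -0.5232  0.2503] yaw -1.143 -> [ 0.558 -0.081  0.13 ] -1.609 op 0.997 F [-0.3  0.7  0.3]
offset [12.03, 47.41, -26.98] dr [0.466, 0.0, -0.0] t 1.6
```

>>> carry_out([
  {"offset":[12.03,47.41,-26.98],"dr":[0.466,0,0],"hand":0.0},
  {"offset":[12.03,47.41,-26.98],"dr":[0.466,0,0],"hand":0.0},
  {"offset":[12.03,47.41,-26.98],"dr":[0.466,0,0],"hand":0.0},
  {"offset":[12.03,47.41,-26.98],"dr":[0.466,0,0],"hand":0.0},
  {"offset":[12.03,47.41,-26.98],"dr":[0.466,0,0],"hand":0.0},
  {"offset":[12.03,47.41,-26.98],"dr":[0.466,0,0],"hand":0.0},
  {"offset":[12.03,47.41,-26.98],"dr":[0.466,0,0],"hand":0.0},
  {"offset":[12.03,47.41,-26.98],"dr":[0.466,0,0],"hand":0.0},
  {"offset":[12.03,47.41,-26.98],"dr":[0.466,0,0],"hand":0.0},
  {"offset":[12.03,47.41,-26.98],"dr":[0.466,0,0],"hand":0.0},
  {"offset":[12.03,47.41,-26.98],"dr":[0.466,0,0],"hand":0.0},
  {"offset":[12.03,47.41,-26.98],"dr":[0.466,0,0],"hand":0.0},
], newtons=50)

```text
t: 3.1
tcp_pos: [0.5573, -0.0823, 0.1303]
tcp_rot: [-0.49, -0.51, -0.49, 0.51]
wrist_force: [-0.2, -0.8, 0.2]
opening: 0.499
```

```bash
cat > look.py <<'E'
import sys
from workcell import *
from h import *
n=sys.argv[1]; cam=sys.argv[2]; x0,x1,y0,y1=map(int,sys.argv[3:7])
p=capture(cam); f=(800/(x1-x0)); f=min(f,600/(y1-y0))
cv2.imwrite(f"pics/{n}.png",cv2.resize(p["frame"][y0:y1,x0:x1],None,fx=f,fy=f,interpolation=cv2.INTER_CUBIC)); print("scale",f)
E
python3 look.py t1 top 180 480 130 330; python3 look.py s1 scene 150 500 130 380; python3 - <<'E'
from workcell import *
from h import *
go(sense(),[.558,-.081,.0715],np.pi/2-.038)
E
```

```text
scale 2.6666666666666665
scale 2.2857142857142856
cur [ 0.5574 -0.0824  0.1305] yaw -1.611 -> [ 0.558  -0.081   0.0715] -1.609 op 0.498 F [ 0.5 -0.6  0.3]
offset [5.9, 0.05, -0.15] dr [-0.002, 0.0, -0.0] t 3.2
```

View pics/t1.png

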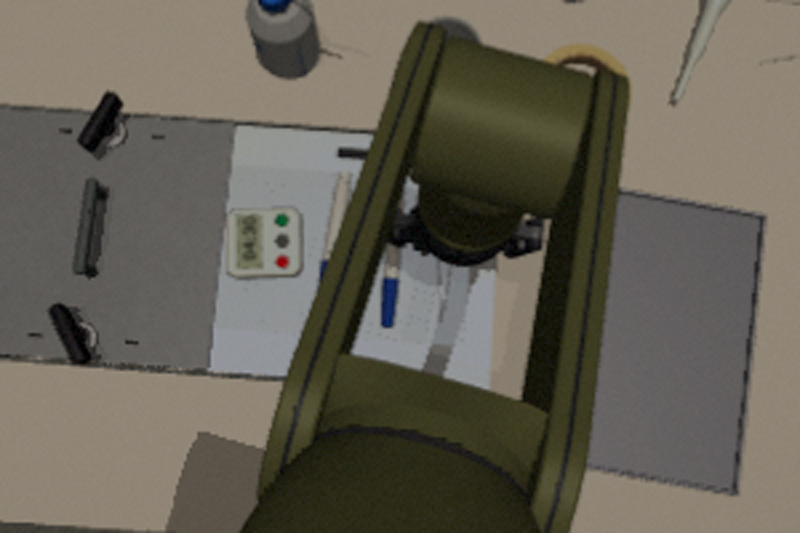

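View pics/s1.png

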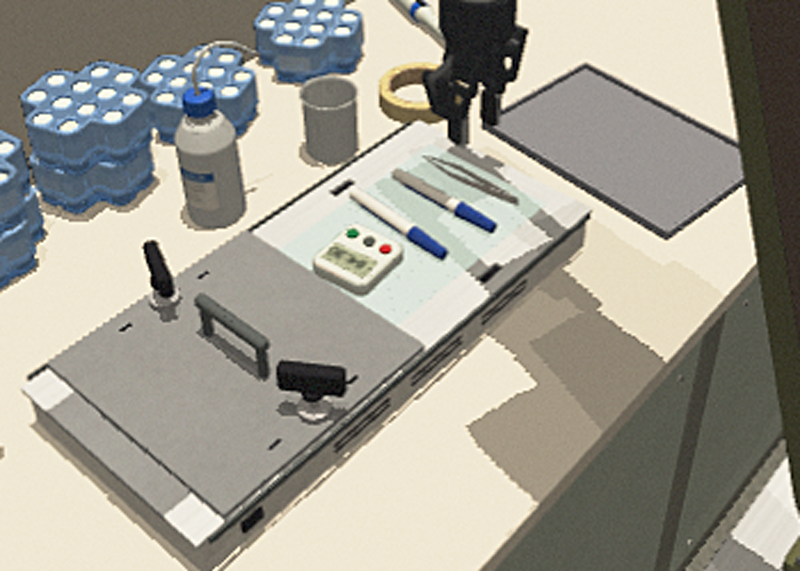

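>>> carry_out([
  {"offset":[3,0.05,-0.15],"dr":[0,0,0],"hand":0.0},
  {"offset":[5.9,0.05,-0.15],"dr":[0,0,0],"hand":0.0},
  {"offset":[5.9,0.05,-0.15],"dr":[0,0,0],"hand":0.0},
  {"offset":[5.9,0.05,-0.15],"dr":[0,0,0],"hand":-1},
  {"offset":[5.9,0.05,-0.15],"dr":[0,0,0],"hand":-1},
  {"offset":[5.9,0.05,-0.15],"dr":[0,0,0],"hand":-1},
  {"offset":[5.9,0.05,-0.15],"dr":[0,0,0],"hand":-1},
  {"offset":[5.9,0.05,-0.15],"dr":[0,0,0],"hand":-1},
], newtons=50)

```text
t: 4.2
tcp_pos: [0.5596, -0.0801, 0.0725]
tcp_rot: [0.491, 0.51, 0.489, -0.509]
wrist_force: [-1.3, -2.6, 6.2]
opening: 0.126
```

```bash
python3 - <<'E'
from workcell import *
from h import *
s=sense()
x,y=tray(.06,-.058)
go(s,[x,y,.14],np.pi/2+TY); go(s,[x,y,.03],np.pi/2+TY)
E
```

```text
cur [ 0.5596 -0.0801  0.0725] yaw -1.609 -> [ 0.5522 -0.3597  0.14  ] -1.697 op 0.126 F [-1.3 -2.6  6.2]
offset [-6.72, 0.34, 27.97] dr [0.088, 0.001, -0.003] t 4.2
cur [ 0.5596 -0.0801  0.0725] yaw -1.609 -> [ 0.5522 -0.3597  0.03  ] -1.697 op 0.126 F [-1.3 -2.6  6.2]
offset [4.28, 0.31, 27.96] dr [0.088, 0.001, -0.003] t 4.2
```

>>> carry_out([
  {"offset":[-3,0,0],"dr":[0,0,0],"hand":-1},
  {"offset":[-6.7,0,0],"dr":[0,0,0],"hand":-1},
  {"offset":[-6.7,0,4],"dr":[0,0,0],"hand":-1},
  {"offset":[-6.7,0.1,9],"dr":[0.04,0,0],"hand":-1},
  {"offset":[-6.7,0.2,14],"dr":[0.088,0,0],"hand":-1},
  {"offset":[-6.7,0.3,19],"dr":[0.088,0,0],"hand":-1},
  {"offset":[-6.7,0.34,24],"dr":[0.088,0,0],"hand":-1},
  {"offset":[-6.7,0.34,28],"dr":[0.088,0,0],"hand":-1},
  {"offset":[-6.7,0.34,28],"dr":[0.088,0,0],"hand":-1},
  {"offset":[-6.7,0.34,28],"dr":[0.088,0,0],"hand":-1},
])

```text
t: 5.45
tcp_pos: [0.5509, -0.3587, 0.1378]
tcp_rot: [0.467, 0.531, 0.468, -0.53]
wrist_force: [0.4, 0.8, 0.3]
opening: 0.124
```

```bash
python3 look.py s2 scene 230 530 100 300; python3 look.py t2 top 220 520 130 330; python3 - <<'E'
from workcell import *
from h import *
s=sense()
x,y=tray(.06,-.058)
go(s,[x,y,.032],np.pi/2+TY)
E
```

```text
scale 2.6666666666666665
scale 2.6666666666666665
cur [ 0.5511 -0.3579  0.1379] yaw -1.696 -> [ 0.5522 -0.3597  0.032 ] -1.697 op 0.123 F [-0.6 -1.   0.5]
offset [10.59, 0.14, 0.17] dr [0.001, -0.001, 0.001] t 5.55
```

View pics/s2.png

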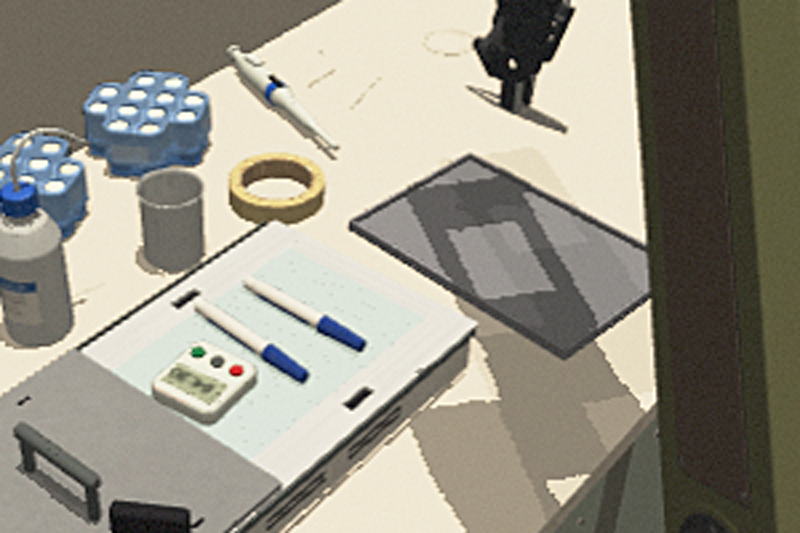

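View pics/t2.png

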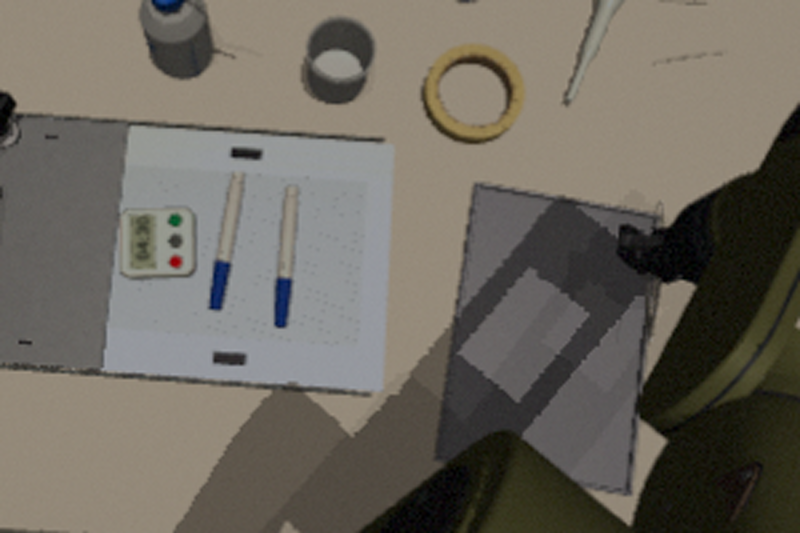

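>>> carry_out([
  {"offset":[6,0.14,-0.2],"dr":[0,0,0],"hand":-1},
  {"offset":[10.6,0.14,-0.2],"dr":[0,0,0],"hand":-1},
  {"offset":[10.6,0.14,-0.2],"dr":[0,0,0],"hand":-1},
  {"offset":[10.6,0.14,-0.2],"dr":[0,0,0],"hand":-0.4},
  {"offset":[10.6,0.14,-0.2],"dr":[0,0,0],"hand":-0.4},
  {"offset":[10.6,0.14,-0.2],"dr":[0,0,0],"hand":-0.4},
  {"offset":[6,0.14,-0.2],"dr":[0,0,0],"hand":-0.4},
  {"offset":[0,0.14,-0.2],"dr":[0,0,0],"hand":-0.4},
  {"offset":[0,0.14,-0.2],"dr":[0,0,0],"hand":-0.4},
])

```text
t: 6.68
tcp_pos: [0.5565, -0.3604, 0.1453]
tcp_rot: [0.472, 0.532, 0.463, -0.53]
wrist_force: [-0.2, -1.7, -0.1]
opening: 0.297
```

```bash
python3 look.py s3 scene 280 530 100 300;  python3 - <<'E'
from workcell import *
from h import *
s=sense()
go(s,[.556,-.031,.13],np.pi/2-.036)
E
```

```text
scale 3.0
cur [ 0.5548 -0.3592  0.1424] yaw -1.697 -> [ 0.556 -0.031  0.13 ] -1.607 op 0.301 F [0.3 0.5 0.1]
offset [1.08, -4.02, -32.58] dr [-0.09, 0.004, -0.007] t 6.72
```

View pics/s3.png

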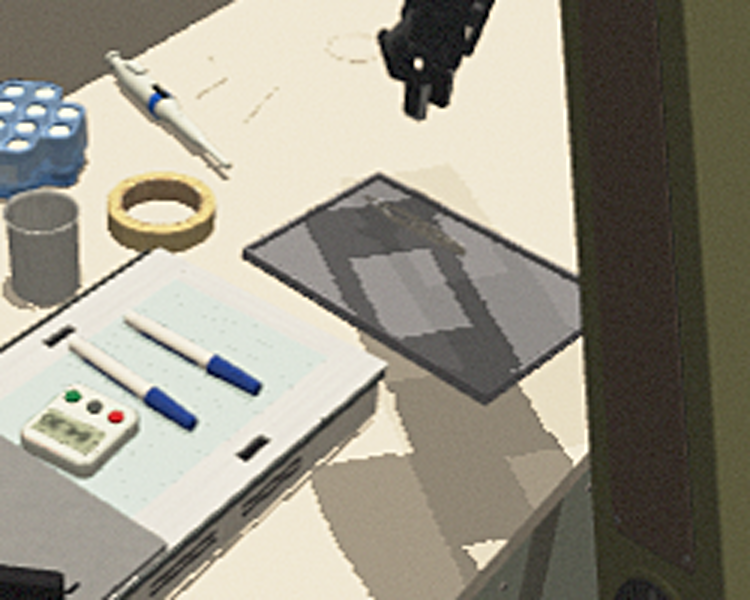

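>>> carry_out([
  {"offset":[1.1,-1,-6],"dr":[-0.09,0,0],"hand":0},
  {"offset":[1.1,-2,-12],"dr":[-0.09,0,0],"hand":0},
  {"offset":[1.1,-3,-18],"dr":[-0.09,0,0],"hand":0},
  {"offset":[1.1,-3.5,-24],"dr":[-0.09,0,0],"hand":0},
  {"offset":[1.1,-4,-30],"dr":[-0.09,0,0],"hand":0},
  {"offset":[1.1,-4,-32.6],"dr":[-0.09,0,0],"hand":0},
  {"offset":[1.1,-4,-32.6],"dr":[-0.09,0,0],"hand":0},
  {"offset":[1.1,-4,-32.6],"dr":[-0.09,0,0],"hand":0},
  {"offset":[1.1,-4,-32.6],"dr":[-0.09,0,0],"hand":0},
  {"offset":[1.1,-4,-32.6],"dr":[-0.09,0,0],"hand":0},
])

```text
t: 7.98
tcp_pos: [0.5541, -0.0303, 0.1269]
tcp_rot: [-0.49, -0.509, -0.49, 0.509]
wrist_force: [-0.4, -0.2, -0.0]
opening: 0.5
```

```bash
python3 look.py s4 scene 230 480 100 300;  python3 - <<'E'
from workcell import *
from h import *
s=sense()
go(s,[.556,-.031,.073],np.pi/2-.036)
E
```

```text
scale 3.0
cur [ 0.5542 -0.0302  0.1269] yaw -1.609 -> [ 0.556 -0.031  0.073] -1.607 op 0.5 F [ 0.2 -0.1  0.2]
offset [5.39, 0.19, 0.07] dr [-0.002, 0.0, 0.0] t 8.03
```

View pics/s4.png

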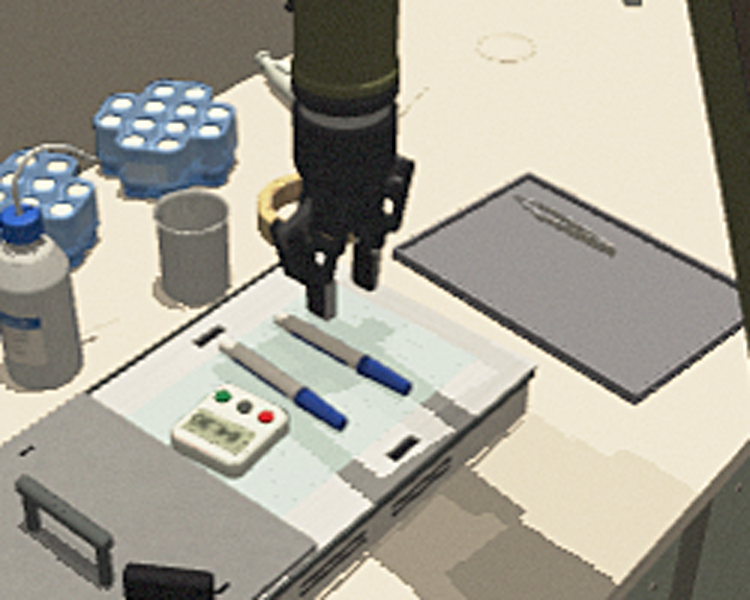

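>>> carry_out([
  {"offset":[3,0.2,0.07],"dr":[0,0,0],"hand":0.0},
  {"offset":[5.4,0.2,0.07],"dr":[0,0,0],"hand":0.0},
  {"offset":[5.4,0.2,0.07],"dr":[0,0,0],"hand":0.0},
  {"offset":[5.4,0.2,0.07],"dr":[0,0,0],"hand":-1},
  {"offset":[5.4,0.2,0.07],"dr":[0,0,0],"hand":-1},
  {"offset":[5.4,0.2,0.07],"dr":[0,0,0],"hand":-1},
  {"offset":[5.4,0.2,0.07],"dr":[0,0,0],"hand":-1},
  {"offset":[5.4,0.2,0.07],"dr":[0,0,0],"hand":-1},
], newtons=50)

```text
t: 9.02
tcp_pos: [0.5572, -0.0301, 0.0742]
tcp_rot: [0.492, 0.509, 0.49, -0.508]
wrist_force: [-0.9, 0.2, 6.1]
opening: 0.159
```

```bash
python3 - <<'E'
from workcell import *
from h import *
s=sense()
x,y=tray(.06,-.005)
go(s,[x,y,.13],np.pi/2+TY)
E
```

```text
cur [ 0.5572 -0.0301  0.0742] yaw -1.607 -> [ 0.5589 -0.3071  0.13  ] -1.697 op 0.159 F [-0.9  0.2  6.1]
offset [-5.56, 1.19, 27.67] dr [0.09, 0.0, -0.003] t 9.03
```

>>> carry_out([
  {"offset":[-3,0,0],"dr":[0,0,0],"hand":-1},
  {"offset":[-5.6,0,0],"dr":[0,0,0],"hand":-1},
  {"offset":[-5.6,0.2,4],"dr":[0,0,0],"hand":-1},
  {"offset":[-5.6,0.4,9],"dr":[0.04,0,0],"hand":-1},
  {"offset":[-5.6,0.6,14],"dr":[0.09,0,0],"hand":-1},
  {"offset":[-5.6,0.8,19],"dr":[0.09,0,0],"hand":-1},
  {"offset":[-5.6,1,24],"dr":[0.09,0,0],"hand":-1},
  {"offset":[-5.6,1.2,27.7],"dr":[0.09,0,0],"hand":-1},
  {"offset":[-5.6,1.2,27.7],"dr":[0.09,0,0],"hand":-1},
  {"offset":[-5.6,1.2,27.7],"dr":[0.09,0,0],"hand":-1},
  {"offset":[-5.6,1.2,27.7],"dr":[0.09,0,0],"hand":-1},
])

```text
t: 10.4
tcp_pos: [0.5579, -0.3058, 0.1289]
tcp_rot: [0.467, 0.53, 0.468, -0.53]
wrist_force: [0.4, 0.0, -0.3]
opening: 0.161
```

```bash
python3 look.py s5 scene 230 530 100 300; python3 look.py t5 top 220 520 130 330; python3 - <<'E'
from workcell import *
from h import *
s=sense()
x,y=tray(.06,-.005)
go(s,[x,y,.032],np.pi/2+TY)
E
```

```text
scale 2.6666666666666665
scale 2.6666666666666665
cur [ 0.5582 -0.3059  0.1291] yaw -1.695 -> [ 0.5589 -0.3071  0.032 ] -1.697 op 0.158 F [ 0.3 -0.6 -0.3]
offset [9.71, 0.09, 0.11] dr [0.001, -0.0, 0.0] t 10.5
```

View pics/s5.png

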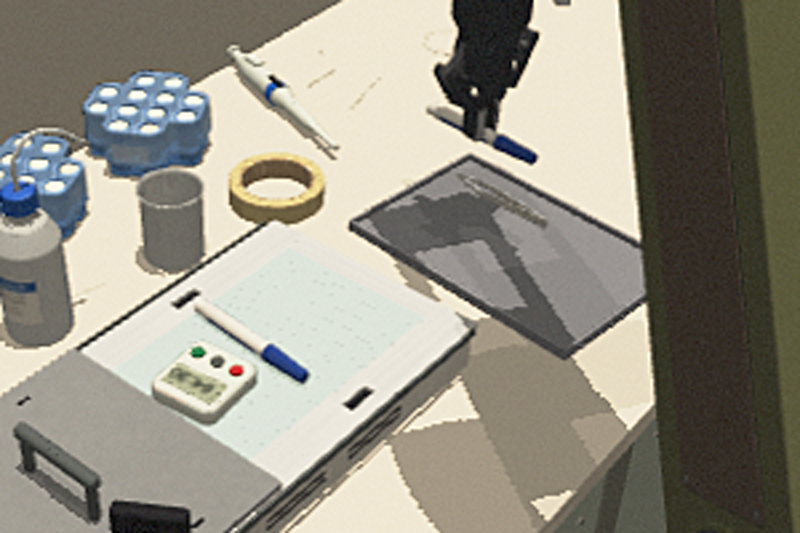

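View pics/t5.png

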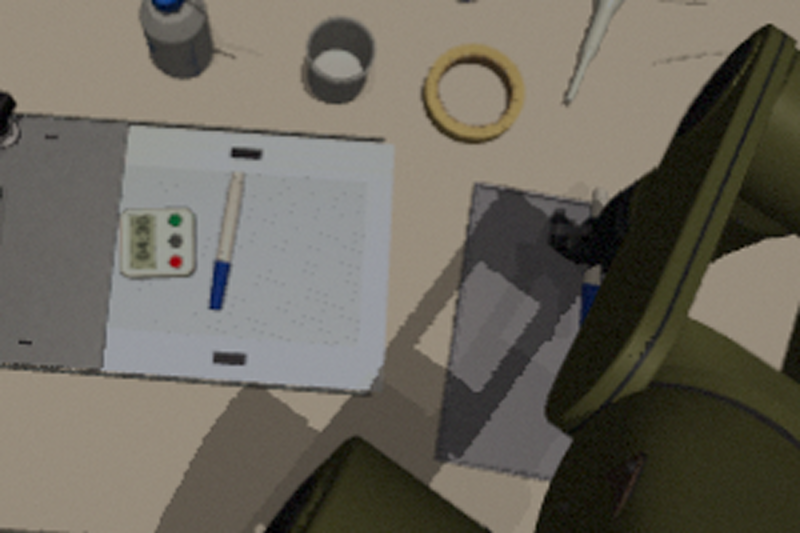

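>>> carry_out([
  {"offset":[5,0.1,0.1],"dr":[0,0,0],"hand":-1},
  {"offset":[9.7,0.1,0.1],"dr":[0,0,0],"hand":-1},
  {"offset":[9.7,0.1,0.1],"dr":[0,0,0],"hand":-1},
  {"offset":[9.7,0.1,0.1],"dr":[0,0,0],"hand":-0.3},
  {"offset":[9.7,0.1,0.1],"dr":[0,0,0],"hand":-0.3},
  {"offset":[9.7,0.1,0.1],"dr":[0,0,0],"hand":-0.3},
  {"offset":[5,0,0],"dr":[0,0,0],"hand":-0.3},
  {"offset":[0,0,0],"dr":[0,0,0],"hand":-0.3},
  {"offset":[0,0,0],"dr":[0,0,0],"hand":-0.3},
])

```text
t: 11.62
tcp_pos: [0.5614, -0.3093, 0.135]
tcp_rot: [0.471, 0.532, 0.464, -0.529]
wrist_force: [1.4, 0.2, -0.4]
opening: 0.348
```

>>> carry_out([
  {"offset":[0,-1,-6],"dr":[0,0,0],"hand":0},
  {"offset":[0,-2,-12],"dr":[0,0,0],"hand":0},
  {"offset":[0,-3,-18],"dr":[-0.017,0,0],"hand":0},
  {"offset":[0,-3.2,-24],"dr":[-0.017,0,0],"hand":0},
  {"offset":[0,-3.2,-30],"dr":[-0.017,0,0],"hand":0},
  {"offset":[0,-3.2,-33],"dr":[-0.017,0,0],"hand":0},
  {"offset":[0,-3.2,-33],"dr":[-0.017,0,0],"hand":0},
  {"offset":[0,-3.2,-33],"dr":[-0.017,0,0],"hand":0},
  {"offset":[0,-3.2,-33],"dr":[-0.017,0,0],"hand":0},
  {"offset":[0,-3.2,-33],"dr":[-0.017,0,0],"hand":0},
])

```text
t: 12.88
tcp_pos: [0.5679, 0.0229, 0.129]
tcp_rot: [-0.471, -0.527, -0.471, 0.527]
wrist_force: [0.1, -0.7, -0.5]
opening: 0.5
```

```bash
python3 look.py s6 scene 230 480 100 300;  python3 - <<'E'
from workcell import *
from h import *
s=sense()
go(s,[.5676,.0262,.073],np.pi/2-.107)
E
```

```text
scale 3.0
cur [0.5679 0.0231 0.129 ] yaw -1.682 -> [0.5676 0.0262 0.073 ] -1.678 op 0.495 F [-0.2  0.3  0.1]
offset [5.6, -0.07, -0.31] dr [-0.004, 0.0, 0.0] t 12.93
```

View pics/s6.png

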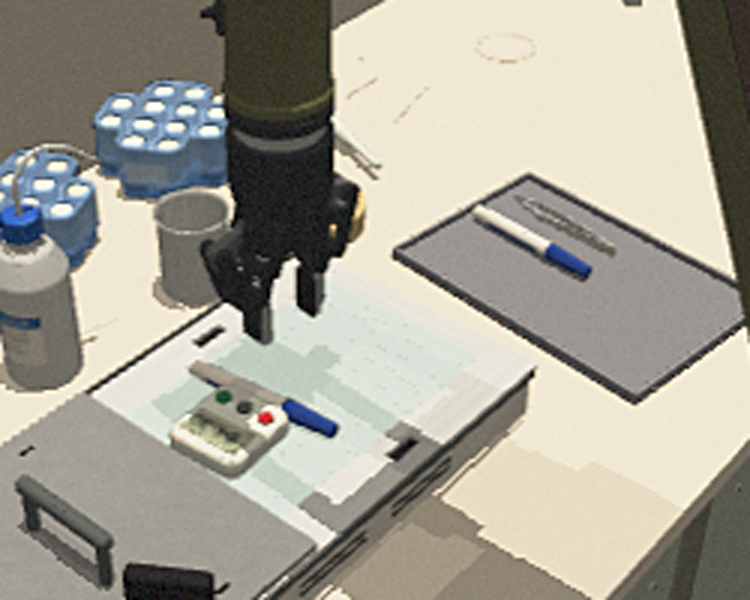

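```bash
python3 look.py t6 top 240 380 160 280;  python3 - <<'E'
from workcell import *
from h import *
p=capture("scene")
Z=lambda x,y:(x/3+230,y/3+100)
# check with pen in the tray too
for n,a,b,z in [("pen1",(191,368),(336,429),.058),("trayb",(474,212),(590,272),.012)]:
    A=px2w(p,Z(*a),z);B=px2w(p,Z(*b),z);print(n,A[:2],B[:2],"mid",(A+B)[:2]/2,np.linalg.norm(A-B),"yaw",np.arctan2(*(A-B)[1::-1]))
for k in ["pen_a_mid","timer_mid"]: print(k,[(d["xy"],px2w(p,d["xy"],.058)[:2],d["conf"]) for d in spot_point(p,k)])
E
```

```text
scale 5.0
pen1 [0.63042563 0.06174141] [0.49954479 0.04290443] mid [0.56498521 0.05232292] 0.13222943716543015 yaw 0.1429430666872383
trayb [ 0.62295656 -0.31062295] [ 0.48869178 -0.29947891] mid [ 0.55582417 -0.30505093] 0.13472646547866474 yaw -0.0828106664929003
pen_a_mid [([406.9, 176.9], array([ 0.5313425 , -0.26209126]), 0.61)]
timer_mid [([308.0, 241.5], array([0.56075818, 0.08790631]), 0.65), ([250.6, 216.8], array([0.7239681 , 0.11214357]), 0.3)]
```

View pics/t6.png

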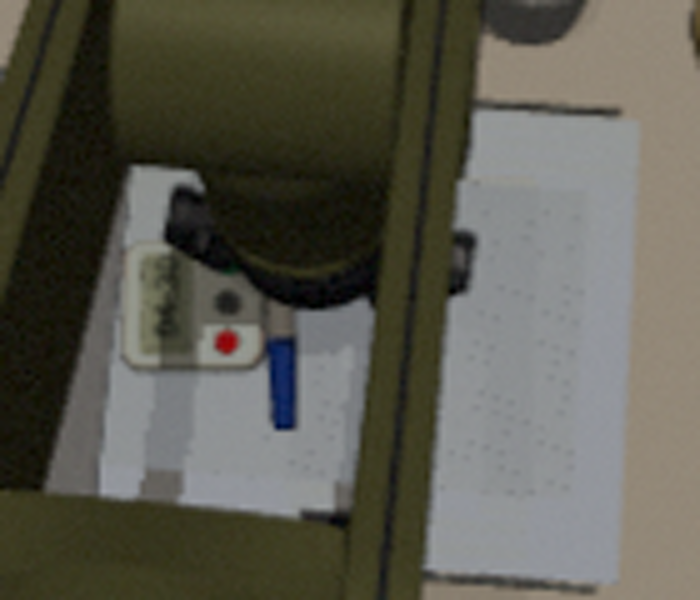

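>>> carry_out([
  {"offset":[-5,0,5],"dr":[-0.18,0,0],"hand":1},
  {"offset":[-5,0,10],"dr":[-0.36,0,0],"hand":1},
  {"offset":[-5,0,15],"dr":[-0.54,0,0],"hand":1},
  {"offset":[-5,0,20],"dr":[-0.72,0,0],"hand":1},
  {"offset":[-5,0,24],"dr":[-0.9,0,0],"hand":1},
  {"offset":[-5,0,24],"dr":[-1.08,0,0],"hand":1},
  {"offset":[-5,0,24],"dr":[-1.26,0,0],"hand":1},
  {"offset":[-5,0,24],"dr":[-1.44,0,0],"hand":1},
  {"offset":[-5,0,24],"dr":[-1.62,0,0],"hand":1},
  {"offset":[-5,0,24],"dr":[-1.66,0,0],"hand":1},
  {"offset":[-5,0,24],"dr":[-1.66,0,0],"hand":1},
])

```text
t: 14.5
tcp_pos: [0.5417, -0.2144, 0.179]
tcp_rot: [0.707, 0.007, 0.707, -0.007]
wrist_force: [0.2, 0.2, 0.5]
opening: 1.001
```

```bash
python3 look.py t7 top 240 380 160 280; python3 look.py s7 scene 260 360 190 270; python3 - <<'E'
from workcell import *
from h import *
go(sense(),[.56,.09,.13],0)
E
```

```text
scale 5.0
scale 7.5
cur [ 0.5418 -0.2144  0.179 ] yaw -0.021 -> [0.56 0.09 0.13] 0.0 op 0.995 F [ 0.1  0.5 -0.2]
offset [4.9, 30.47, 1.19] dr [-0.021, -0.0, -0.0] t 14.6
```

View pics/t7.png

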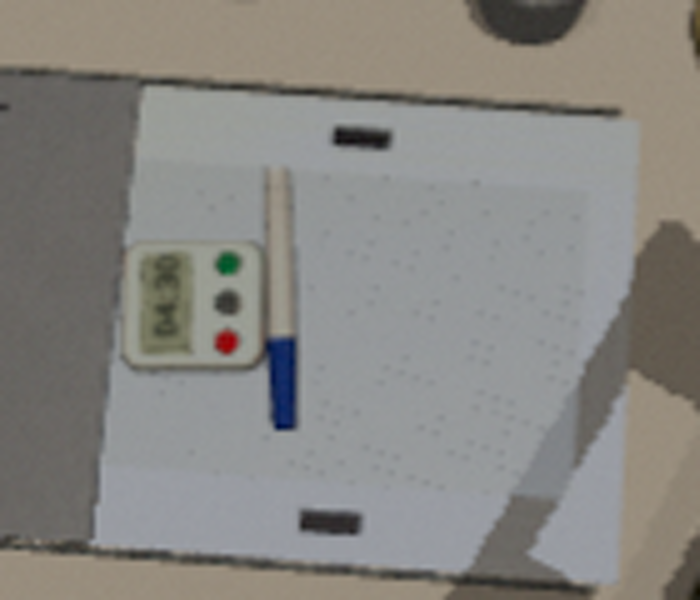

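View pics/s7.png

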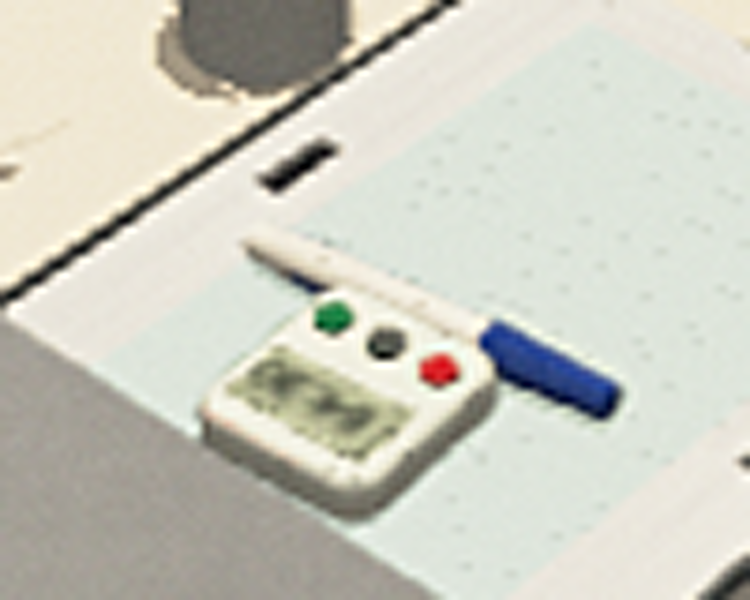

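```bash
 python3 - <<'E'
from workcell import *
from h import *
p=capture("top")
Z=lambda x,y:(x/5+240,y/5+160)
c=[px2w(p,Z(*a),.068)[:2] for a in [(126,241),(263,245),(263,369),(121,368)]]
c=np.array(c);print(c,c.mean(0),np.linalg.norm(np.diff(c,axis=0),axis=1)); 
l=(c[0]-c[3])+(c[1]-c[2]);print("yaw x-dir",np.arctan2(l[1],l[0])); w=(c[0]-c[1])+(c[3]-c[2]); print(np.arctan2(-w[0],w[1]))
A=px2w(p,Z(278,168),.058);B=px2w(p,Z(284,430),.058);print("pen",(A+B)[:2]/2,np.linalg.norm(A-B),"yaw",np.arctan2(*(A-B)[1::-1]))
go(sense(),[c.mean(0)[0],c.mean(0)[1],.13],-.02)
E
```

```text
[[0.59023404 0.12992474]
 [0.59218346 0.060163  ]
 [0.52896477 0.05535339]
 [0.52530883 0.12640813]] [0.55917277 0.09296231] [0.06978897 0.06340138 0.07114873]
yaw x-dir 0.06488424218033509
0.03978512605940577
pen [0.56781562 0.04993168] 0.13579875010805678 yaw 0.0963083369690342
cur [ 0.5418 -0.2144  0.179 ] yaw -0.021 -> [0.5592 0.093  0.13  ] -0.02 op 1.001 F [ 0.3 -0.6  0.8]
offset [4.9, 30.77, 1.1] dr [-0.001, 0.0, -0.0] t 14.65
```

>>> carry_out([
  {"offset":[4,6,0.2],"dr":[0,0,0],"hand":1},
  {"offset":[4,12,0.4],"dr":[0,0,0],"hand":1},
  {"offset":[4,18,0.6],"dr":[-0.03,0,0],"hand":1},
  {"offset":[4,24,0.8],"dr":[-0.07,0,0],"hand":1},
  {"offset":[4,30,1],"dr":[-0.07,0,0],"hand":1},
  {"offset":[4,30.8,1.1],"dr":[-0.07,0,0],"hand":1},
  {"offset":[4,30.8,1.1],"dr":[-0.07,0,0],"hand":1},
  {"offset":[4,30.8,1.1],"dr":[-0.07,0,0],"hand":1},
  {"offset":[4,30.8,1.1],"dr":[-0.07,0,0],"hand":1},
  {"offset":[4,30.8,1.1],"dr":[-0.07,0,0],"hand":1},
])

```text
t: 15.9
tcp_pos: [0.559, 0.0921, 0.139]
tcp_rot: [0.707, -0.017, 0.707, 0.017]
wrist_force: [-0.3, -0.1, 0.0]
opening: 0.999
```

```bash
python3 look.py s8 scene 230 380 150 280; python3 - <<'E'
from workcell import *
from h import *
go(sense(),[.559,.093,.067],.05)
E
```

```text
scale 4.615384615384615
cur [0.559  0.0923 0.139 ] yaw 0.048 -> [0.559 0.093 0.067] 0.05 op 0.998 F [-0.3  0.7  0.2]
offset [7.2, 0.07, 0.0] dr [-0.002, -0.0, 0.0] t 15.95
```

View pics/s8.png

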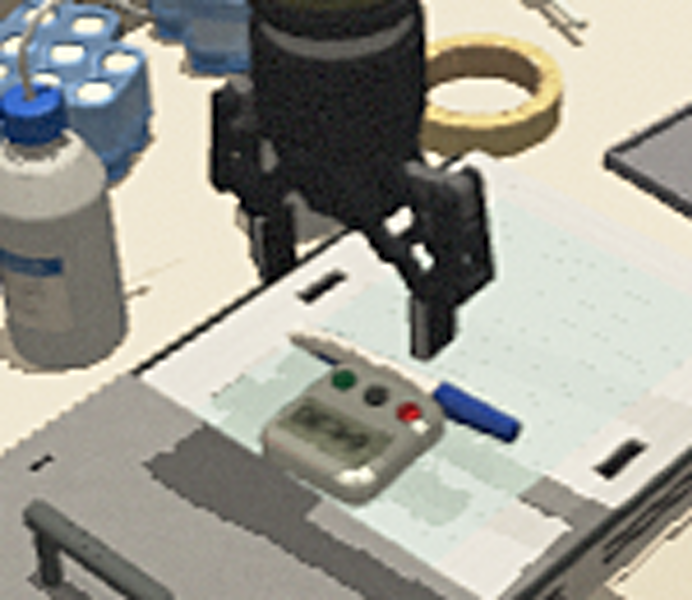

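>>> carry_out([
  {"offset":[4,0.07,0],"dr":[0,0,0],"hand":1},
  {"offset":[7.4,0.07,0],"dr":[0,0,0],"hand":1},
  {"offset":[7.4,0.07,0],"dr":[0,0,0],"hand":1},
  {"offset":[7.4,0.07,0],"dr":[0,0,0],"hand":0.2},
  {"offset":[7.4,0.07,0],"dr":[0,0,0],"hand":0.2},
  {"offset":[7.4,0.07,0],"dr":[0,0,0],"hand":0.2},
  {"offset":[7.4,0.07,0],"dr":[0,0,0],"hand":0.2},
], newtons=60)

```text
t: 16.82
tcp_pos: [0.5604, 0.0941, 0.0669]
tcp_rot: [0.708, -0.018, 0.706, 0.018]
wrist_force: [0.1, -0.3, 7.3]
opening: 0.744
```

```bash
python3 look.py s9 scene 230 380 150 280; python3 - <<'E'
from workcell import *
from h import *
s=sense()
x,y=tray(-.08,0.01)
go(s,[x,y,.13],TY)
E
```

```text
scale 4.615384615384615
cur [0.5604 0.0941 0.0669] yaw 0.05 -> [ 0.4219 -0.2746  0.13  ] -0.126 op 0.74 F [0.5 0.  6.1]
offset [-6.37, -36.13, -15.66] dr [0.176, 0.004, -0.0] t 16.88
```

View pics/s9.png

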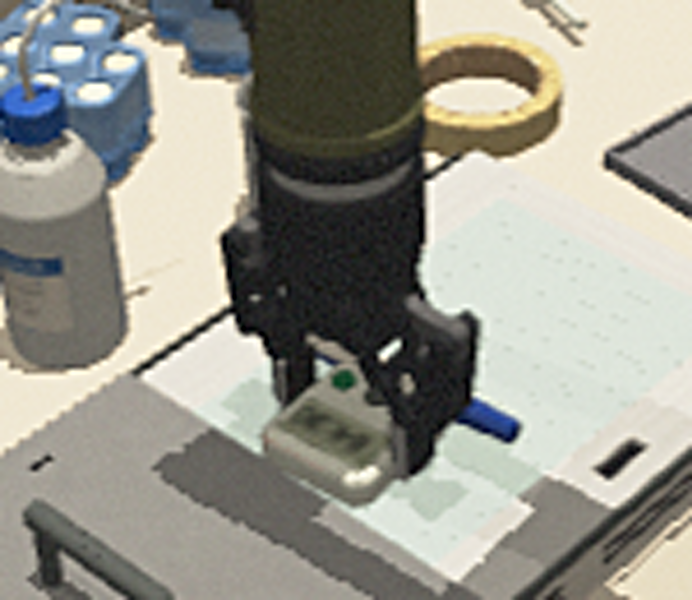

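>>> carry_out([
  {"offset":[-3,0,0],"dr":[0,0,0],"hand":0.2},
  {"offset":[-6.4,0,0],"dr":[0,0,0],"hand":0.2},
  {"offset":[-6.4,-4.6,-2],"dr":[0.03,0,0],"hand":0.2},
  {"offset":[-6.4,-9.2,-4],"dr":[0.08,0,0],"hand":0.2},
  {"offset":[-6.4,-14,-6],"dr":[0.13,0,0],"hand":0.2},
  {"offset":[-6.4,-19,-8],"dr":[0.176,0,0],"hand":0.2},
  {"offset":[-6.4,-24,-10.4],"dr":[0.176,0,0],"hand":0.2},
  {"offset":[-6.4,-29,-12.6],"dr":[0.176,0,0],"hand":0.2},
  {"offset":[-6.4,-33,-14.3],"dr":[0.176,0,0],"hand":0.2},
  {"offset":[-6.4,-36.1,-15.7],"dr":[0.176,0,0],"hand":0.2},
  {"offset":[-6.4,-36.1,-15.7],"dr":[0.176,0,0],"hand":0.2},
  {"offset":[-6.4,-36.1,-15.7],"dr":[0.176,0,0],"hand":0.2},
])

```text
t: 18.38
tcp_pos: [0.42, -0.274, 0.1292]
tcp_rot: [0.706, 0.045, 0.706, -0.045]
wrist_force: [-0.7, 0.9, -1.1]
opening: 0.735
```

```bash
python3 look.py s10 scene 250 550 80 280; python3 look.py t10 top 240 500 140 320; python3 - <<'E'
from workcell import *
from h import *
s=sense()
x,y=tray(-.08,0.01)
go(s,[x,y,.025],TY)
E
```

```text
scale 2.6666666666666665
scale 3.076923076923077
cur [ 0.4203 -0.2733  0.1291] yaw -0.125 -> [ 0.4219 -0.2746  0.025 ] -0.126 op 0.743 F [-0.6  0.  -1.3]
offset [10.41, -0.11, 0.18] dr [0.001, -0.0, -0.0] t 18.48
```

View pics/s10.png

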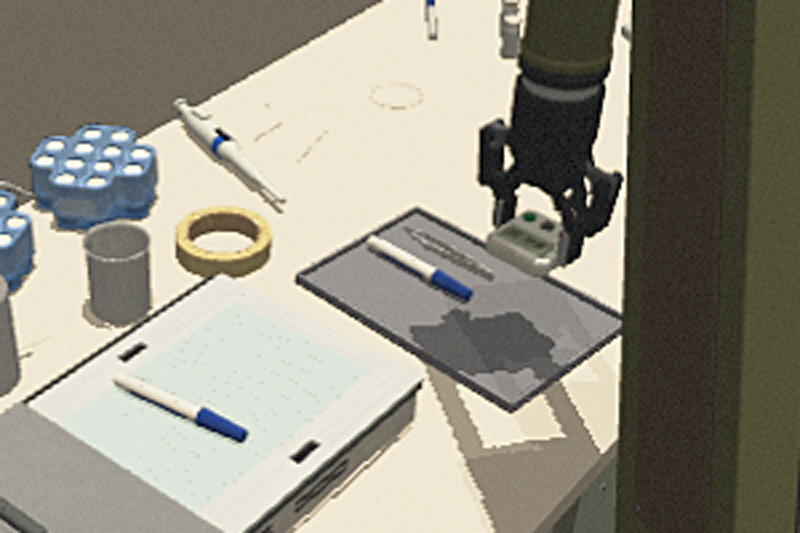

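View pics/t10.png

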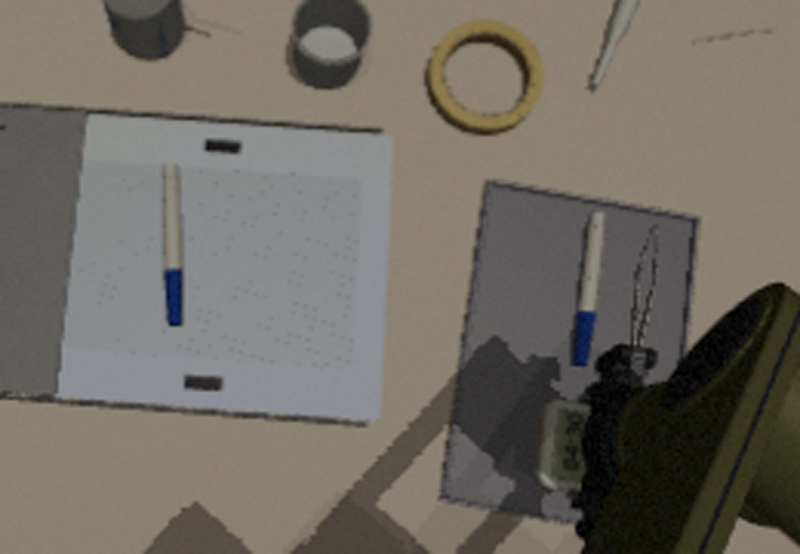

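>>> carry_out([
  {"offset":[5,-0.1,0.1],"dr":[0,0,0],"hand":0.2},
  {"offset":[10.4,-0.1,0.1],"dr":[0,0,0],"hand":0.2},
  {"offset":[10.4,-0.1,0.1],"dr":[0,0,0],"hand":0.2},
  {"offset":[10.4,-0.1,0.1],"dr":[0,0,0],"hand":0.7},
  {"offset":[10.4,-0.1,0.1],"dr":[0,0,0],"hand":0.7},
  {"offset":[10.4,-0.1,0.1],"dr":[0,0,0],"hand":0.7},
  {"offset":[5,0,0],"dr":[0,0,0],"hand":0.7},
  {"offset":[0,0,0],"dr":[0,0,0],"hand":0.7},
  {"offset":[0,0,0],"dr":[0,0,0],"hand":0.7},
])

```text
t: 19.6
tcp_pos: [0.4229, -0.2765, 0.1339]
tcp_rot: [0.709, 0.042, 0.703, -0.047]
wrist_force: [-0.2, 0.5, -0.4]
opening: 0.852
```

>>> carry_out([
  {"offset":[0,5,1.5],"dr":[0.18,0,0],"hand":0},
  {"offset":[0,10,3],"dr":[0.36,0,0],"hand":0},
  {"offset":[0,15,4.5],"dr":[0.54,0,0],"hand":0},
  {"offset":[0,20,6],"dr":[0.72,0,0],"hand":0},
  {"offset":[0,25,7.7],"dr":[0.9,0,0],"hand":0},
  {"offset":[0,30,9.3],"dr":[1.08,0,0],"hand":0},
  {"offset":[0,33.9,10.6],"dr":[1.26,0,0],"hand":0},
  {"offset":[0,33.9,10.6],"dr":[1.35,0,0],"hand":0},
  {"offset":[0,33.9,10.6],"dr":[1.35,0,0],"hand":0},
  {"offset":[0,33.9,10.6],"dr":[1.35,0,0],"hand":0},
  {"offset":[0,33.9,10.6],"dr":[1.35,0,0],"hand":0},
])

```text
t: 20.98
tcp_pos: [0.5675, 0.0479, 0.1289]
tcp_rot: [0.523, 0.476, 0.523, -0.476]
wrist_force: [0.4, -0.9, 0.2]
opening: 0.503
```

```bash
python3 look.py s11 scene 230 530 80 280; python3 - <<'E'
from workcell import *
from h import *
s=sense()
go(s,[.568,.050,.073],np.pi/2+.096)
E
```

```text
scale 2.6666666666666665
cur [0.5676 0.0479 0.129 ] yaw -1.476 -> [0.568 0.05  0.073] -1.475 op 0.499 F [ 0.2 -0.4  0.5]
offset [5.6, 0.06, -0.2] dr [-0.002, -0.0, 0.0] t 21.02
```

View pics/s11.png

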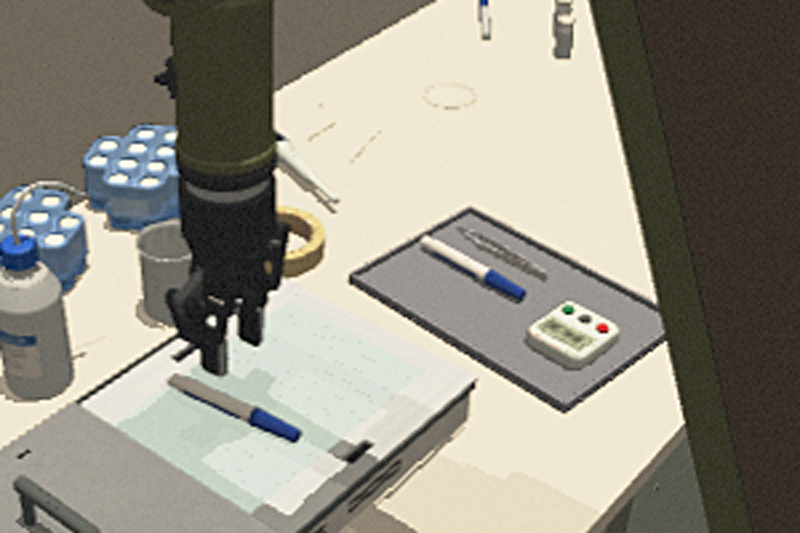

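>>> carry_out([
  {"offset":[3,0.06,-0.2],"dr":[0,0,0],"hand":0.0},
  {"offset":[5.6,0.06,-0.2],"dr":[0,0,0],"hand":0.0},
  {"offset":[5.6,0.06,-0.2],"dr":[0,0,0],"hand":0.0},
  {"offset":[5.6,0.06,-0.2],"dr":[0,0,0],"hand":-1},
  {"offset":[5.6,0.06,-0.2],"dr":[0,0,0],"hand":-1},
  {"offset":[5.6,0.06,-0.2],"dr":[0,0,0],"hand":-1},
  {"offset":[5.6,0.06,-0.2],"dr":[0,0,0],"hand":-1},
  {"offset":[5.6,0.06,-0.2],"dr":[0,0,0],"hand":-1},
], newtons=50)

```text
t: 22.02
tcp_pos: [0.5693, 0.0506, 0.0743]
tcp_rot: [0.524, 0.476, 0.522, -0.475]
wrist_force: [-0.4, 1.0, 6.4]
opening: 0.155
```

```bash
python3 - <<'E'
from workcell import *
from h import *
s=sense()
x,y=tray(.06,.048)
go(s,[x,y,.13],np.pi/2+TY)
E
```

```text
cur [0.5693 0.0506 0.0743] yaw -1.476 -> [ 0.5656 -0.2545  0.13  ] -1.697 op 0.155 F [-0.4  1.   6.4]
offset [-5.56, -3.26, 30.34] dr [0.221, 0.0, -0.003] t 22.02
```

>>> carry_out([
  {"offset":[-3,0,0],"dr":[0,0,0],"hand":-1},
  {"offset":[-5.6,0,0],"dr":[0,0,0],"hand":-1},
  {"offset":[-5.6,-0.5,5],"dr":[0.05,0,0],"hand":-1},
  {"offset":[-5.6,-1,10],"dr":[0.1,0,0],"hand":-1},
  {"offset":[-5.6,-1.6,15],"dr":[0.15,0,0],"hand":-1},
  {"offset":[-5.6,-2.1,20],"dr":[0.22,0,0],"hand":-1},
  {"offset":[-5.6,-2.7,25],"dr":[0.22,0,0],"hand":-1},
  {"offset":[-5.6,-3.25,30.3],"dr":[0.22,0,0],"hand":-1},
  {"offset":[-5.6,-3.25,30.3],"dr":[0.22,0,0],"hand":-1},
  {"offset":[-5.6,-3.25,30.3],"dr":[0.22,0,0],"hand":-1},
  {"offset":[-5.6,-3.25,30.3],"dr":[0.22,0,0],"hand":-1},
])

```text
t: 23.4
tcp_pos: [0.5644, -0.2525, 0.1289]
tcp_rot: [-0.468, -0.53, -0.468, 0.53]
wrist_force: [0.8, -0.0, 0.1]
opening: 0.154
```

```bash
python3 look.py s12 scene 230 530 80 280; python3 - <<'E'
from workcell import *
from h import *
s=sense()
x,y=tray(.06,.048)
go(s,[x,y,.032],np.pi/2+TY)
E
```

```text
scale 2.6666666666666665
cur [ 0.5645 -0.2525  0.129 ] yaw -1.694 -> [ 0.5656 -0.2545  0.032 ] -1.697 op 0.154 F [-0.3 -0.  -0.3]
offset [9.7, 0.14, 0.2] dr [0.002, -0.001, 0.001] t 23.45
```

View pics/s12.png

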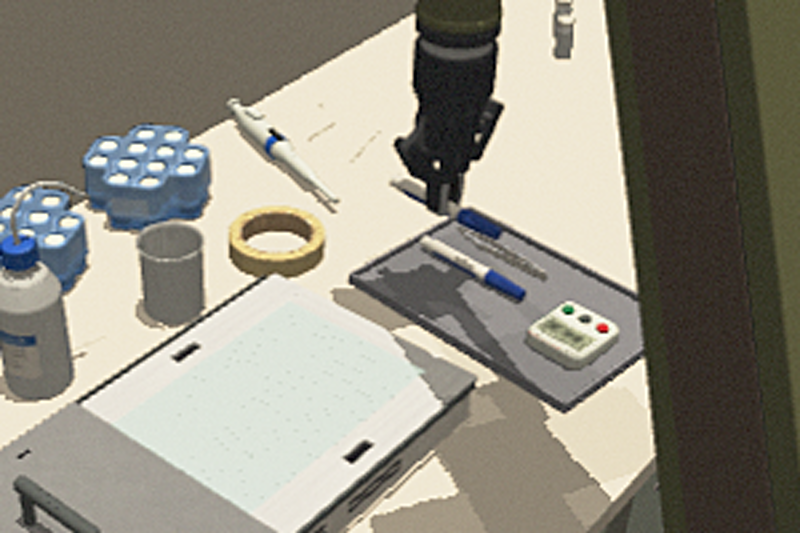

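>>> carry_out([
  {"offset":[5,0.1,0.2],"dr":[0,0,0],"hand":-1},
  {"offset":[9.7,0.1,0.2],"dr":[0,0,0],"hand":-1},
  {"offset":[9.7,0.1,0.2],"dr":[0,0,0],"hand":-1},
  {"offset":[9.7,0.1,0.2],"dr":[0,0,0],"hand":-0.4},
  {"offset":[9.7,0.1,0.2],"dr":[0,0,0],"hand":-0.4},
  {"offset":[9.7,0.1,0.2],"dr":[0,0,0],"hand":-0.4},
  {"offset":[5,0,0],"dr":[0,0,0],"hand":-0.4},
  {"offset":[0,0,0],"dr":[0,0,0],"hand":-0.4},
  {"offset":[0,0,0],"dr":[0,0,0],"hand":-0.4},
])

```text
t: 24.58
tcp_pos: [0.568, -0.2558, 0.1347]
tcp_rot: [0.471, 0.532, 0.464, -0.529]
wrist_force: [1.2, -0.3, -0.2]
opening: 0.304
```

>>> carry_out([
  {"offset":[-3.1,-0.8,-6],"dr":[0,0,0],"hand":0},
  {"offset":[-3.1,-1.6,-12],"dr":[0,0,0],"hand":0},
  {"offset":[-3.1,-2.4,-18],"dr":[-0.05,0,0],"hand":0},
  {"offset":[-3.1,-3.2,-24],"dr":[-0.107,0,0],"hand":0},
  {"offset":[-3.1,-4,-30],"dr":[-0.107,0,0],"hand":0},
  {"offset":[-3.1,-4.8,-36],"dr":[-0.107,0,0],"hand":0},
  {"offset":[-3.1,-5.6,-42],"dr":[-0.107,0,0],"hand":0},
  {"offset":[-3.1,-6.4,-48],"dr":[-0.107,0,0],"hand":0},
  {"offset":[-3.1,-6.6,-50],"dr":[-0.107,0,0],"hand":0},
  {"offset":[-3.1,-6.6,-50],"dr":[-0.107,0,0],"hand":0},
  {"offset":[-3.1,-6.6,-50],"dr":[-0.107,0,0],"hand":0},
  {"offset":[-3.1,-6.6,-50],"dr":[-0.107,0,0],"hand":0},
])

```text
t: 26.08
tcp_pos: [0.5616, 0.2483, 0.1599]
tcp_rot: [-0.495, -0.505, -0.495, 0.505]
wrist_force: [0.3, -0.2, 0.6]
opening: 0.502
```

```bash
python3 look.py s13 scene 180 480 100 300; python3 look.py t13 top 180 480 130 330; python3 - <<'E'
from workcell import *
from h import *
s=sense()
go(s,[.560,.252,.098],np.pi/2-.016)
E
```

```text
scale 2.6666666666666665
scale 2.6666666666666665
cur [0.5618 0.2487 0.1601] yaw -1.591 -> [0.56  0.252 0.098] -1.587 op 0.5 F [-0.1 -0.6  0.3]
offset [6.21, -0.19, -0.33] dr [-0.004, 0.0, 0.0] t 26.18
```

View pics/s13.png

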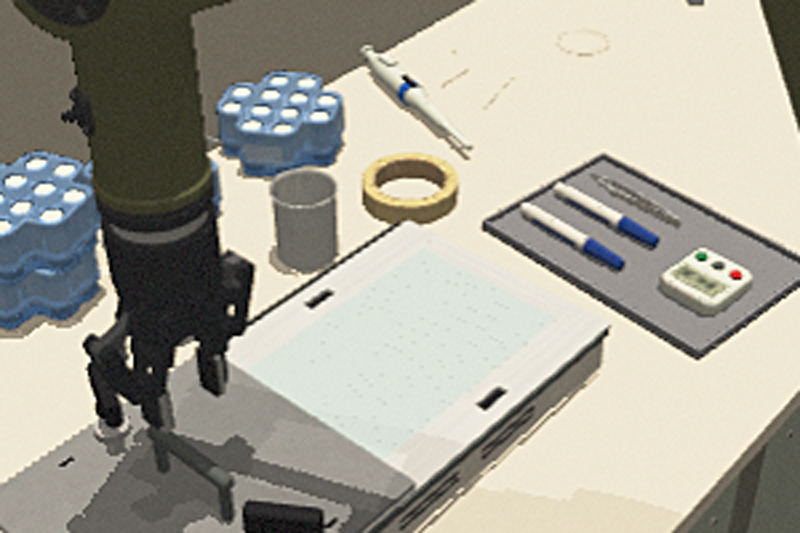

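View pics/t13.png

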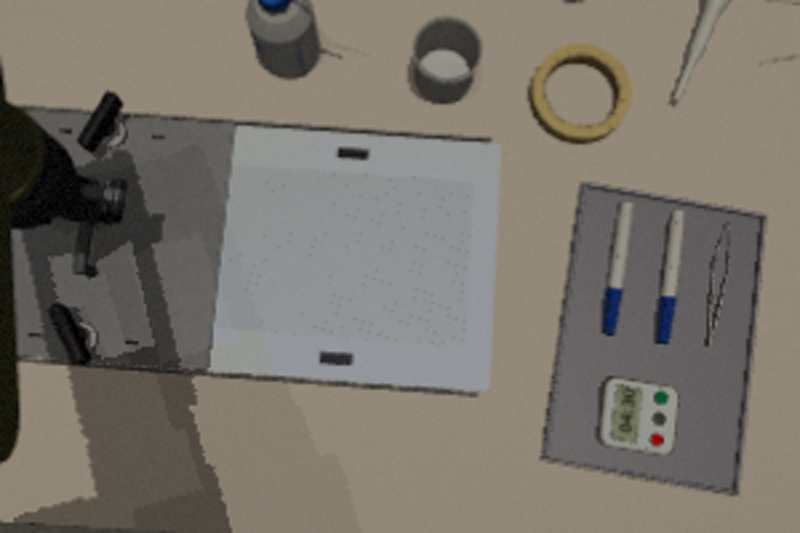

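>>> carry_out([
  {"offset":[3,-0.2,-0.4],"dr":[0,0,0],"hand":0.0},
  {"offset":[6,-0.2,-0.4],"dr":[0,0,0],"hand":0.0},
  {"offset":[6,-0.2,-0.4],"dr":[0,0,0],"hand":0.0},
  {"offset":[6,-0.2,-0.4],"dr":[0,0,0],"hand":-1},
  {"offset":[6,-0.2,-0.4],"dr":[0,0,0],"hand":-1},
  {"offset":[6,-0.2,-0.4],"dr":[0,0,0],"hand":-1},
  {"offset":[6,-0.2,-0.4],"dr":[0,0,0],"hand":-1},
  {"offset":[6,-0.2,-0.4],"dr":[0,0,0],"hand":-1},
  {"offset":[6,-0.2,-0.4],"dr":[0,0,0],"hand":-1},
], newtons=50)

```text
t: 27.3
tcp_pos: [0.5609, 0.2544, 0.1016]
tcp_rot: [0.496, 0.505, 0.495, -0.504]
wrist_force: [0.2, -2.6, 6.5]
opening: 0.126
```

```bash
python3 look.py s14 scene 180 480 100 300; python3 - <<'E'
from workcell import *
from h import *
s=sense(); p0=s["tcp_pos"]
go(s,[p0[0]-.24*.016,p0[1]-.24,p0[2]],np.pi/2-.016)
E
```

```text
scale 2.6666666666666665
cur [0.5609 0.2544 0.1016] yaw -1.589 -> [0.557  0.0144 0.1016] -1.587 op 0.128 F [ 0.1 -2.   6. ]
offset [-0.01, 0.05, 24.0] dr [-0.002, -0.001, -0.003] t 27.35
```

View pics/s14.png

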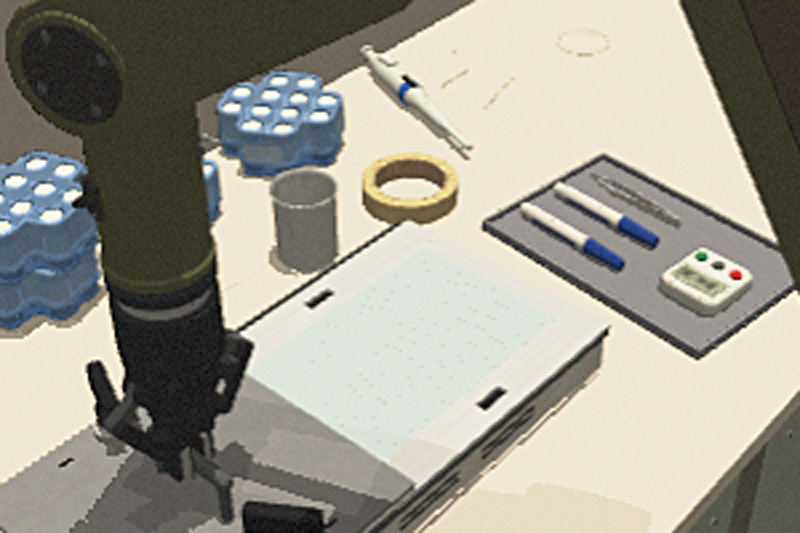

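>>> carry_out([
  {"offset":[0,0,2],"dr":[0,0,0],"hand":-1},
  {"offset":[0,0,5],"dr":[0,0,0],"hand":-1},
  {"offset":[0,0,8],"dr":[0,0,0],"hand":-1},
  {"offset":[0,0,11],"dr":[0,0,0],"hand":-1},
  {"offset":[0,0,14],"dr":[0,0,0],"hand":-1},
  {"offset":[0,0,17],"dr":[0,0,0],"hand":-1},
  {"offset":[0,0,19.5],"dr":[0,0,0],"hand":-1},
  {"offset":[0,0,21.5],"dr":[0,0,0],"hand":-1},
  {"offset":[0,0,23],"dr":[0,0,0],"hand":-1},
  {"offset":[0,0,23.8],"dr":[0,0,0],"hand":-1},
  {"offset":[0,0,24.2],"dr":[0,0,0],"hand":-1},
  {"offset":[0,0,24.5],"dr":[0,0,0],"hand":-1},
])

```text
t: 28.85
tcp_pos: [0.5569, 0.0162, 0.1016]
tcp_rot: [0.492, 0.51, 0.497, -0.501]
wrist_force: [1.9, 29.3, 6.6]
opening: 0.129
```

```bash
python3 look.py s15 scene 180 480 100 300; python3 - <<'E'
from workcell import *
from h import *
s=sense(); print(s["tcp_pos"],s["wrist_force"],s["opening"],s["t"])
E
```

```text
scale 2.6666666666666665
[0.55685679 0.01629188 0.10160018] [ 1.34060916 24.24060458  6.12667015] 0.1294245038518937 28.9
```

View pics/s15.png

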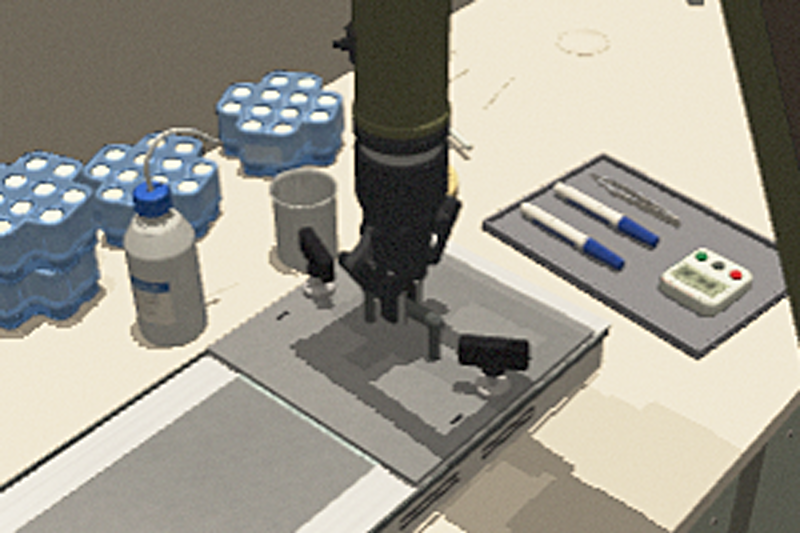

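>>> carry_out([
  {"offset":[0,0,-0.2],"dr":[0,0,0],"hand":-1},
  {"offset":[0,0,-0.2],"dr":[0,0,0],"hand":-0.1},
  {"offset":[0,0,-0.2],"dr":[0,0,0],"hand":-0.1},
  {"offset":[0,0,-0.2],"dr":[0,0,0],"hand":-0.1},
  {"offset":[-4,0,-0.2],"dr":[0,0,0],"hand":-0.1},
  {"offset":[-9,0,-0.2],"dr":[0,0,0],"hand":-0.1},
  {"offset":[-9,0,6],"dr":[0,0,0],"hand":-0.1},
  {"offset":[-9,0,12],"dr":[0,0,0],"hand":-0.1},
  {"offset":[-9,0,18],"dr":[0,0,0],"hand":-0.1},
  {"offset":[-9,0,22],"dr":[0,0,0],"hand":-0.1},
  {"offset":[-9,0,22],"dr":[0,0,0],"hand":-0.1},
  {"offset":[-9,0,22],"dr":[0,0,0],"hand":-0.1},
])

```text
t: 30.4
tcp_pos: [0.5506, -0.2106, 0.1896]
tcp_rot: [0.495, 0.505, 0.496, -0.505]
wrist_force: [-1.1, 0.4, 0.6]
opening: 0.449
```

```bash
python3 look.py s16 scene 230 430 150 300; python3 look.py t16 top 240 400 120 280; python3 - <<'E'
from workcell import *
from h import *
s=sense(); print(s["tcp_pos"],s["wrist_force"],s["opening"],s["t"])
p=capture("top"); c=capture("scene")
for k,z in [("front_knob",.1),("rear_knob",.1),("cover_handle",.098)]:
    print(k,[(px2w(q,d["xy"],z)[:2].round(4),round(d["conf"],2)) for q in (p,c) for d in spot_point(q,k)[:1]])
print("spout tip",px2w(p,(310,128),.2), "cap",px2w(p,(283,127),.18))
E
```

```text
scale 4.0
scale 3.75
[ 0.55088786 -0.20954293  0.18982586] [ 0.92901528  0.60123155 -0.12339607] 0.44998583940048564 30.5
front_knob [(array([0.4552, 0.0192]), 0.65), (array([0.4558, 0.0152]), 0.53)]
rear_knob [(array([0.6583, 0.0219]), 0.65), (array([0.6619, 0.0085]), 0.73)]
cover_handle [(array([0.5528, 0.014 ]), 0.65), (array([0.5543, 0.0153]), 0.98)]
spout tip [0.75654471 0.02223776 0.2       ] cap [0.76455892 0.08722955 0.18      ]
```

View pics/s16.png

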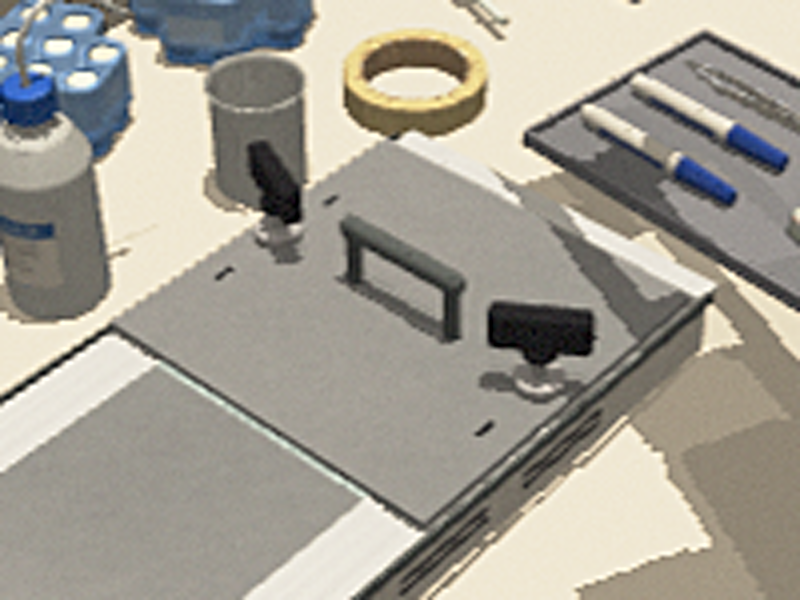

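View pics/t16.png

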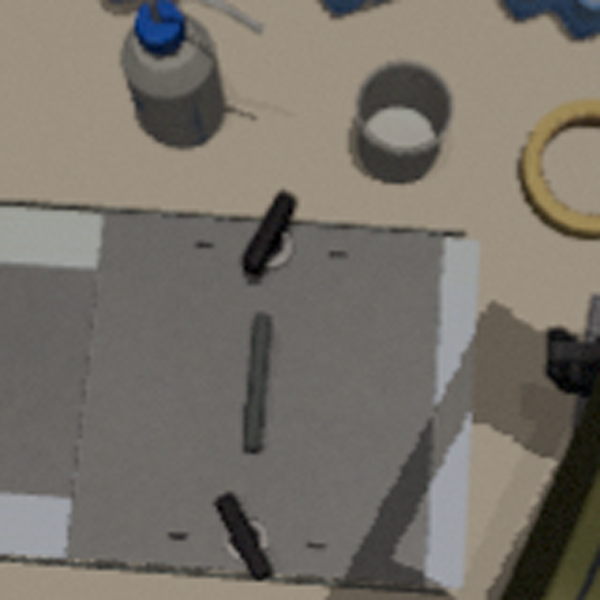

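```bash
python3 - <<'E'
from workcell import *
from h import *
p=capture("top"); c=capture("scene")
Z=lambda x,y:(x/3.75+240,y/3.75+120)
for n,a,b in [("front",(224,494),(264,578)),("rear",(289,194),(253,274))]:
    for z in (.1,.113):
        A=px2w(p,Z(*a),z);B=px2w(p,Z(*b),z);d=A-B;print(n,z,(A+B)[:2]/2,np.linalg.norm(d),"ang",np.arctan2(d[1],d[0]))
Zs=lambda x,y:(x/4+230,y/4+150)
for n,a,b in [("front top",(489,308),(594,313)),("rear top",(258,143),(288,182))]:
    A=px2w(c,Zs(*a),.113);B=px2w(c,Zs(*b),.113);d=A-B;print(n,(A+B)[:2]/2,np.linalg.norm(d),"ang",np.arctan2(d[1],d[0]))
s=sense();go(s,[.4565,.0177,.16],-1.05)
E
```

```text
front 0.1 [0.45697754 0.01778088] 0.05860904003269259 ang 0.5143136176639457
front 0.113 [0.45615286 0.01711398] 0.05775148950252145 ang 0.514313617663946
rear 0.1 [0.65612305 0.01325155] 0.0601020784233161 ang -0.34532273031161426
rear 0.113 [0.65238453 0.01265092] 0.05922268218704359 ang -0.34532273031161376
front top [0.45428453 0.01979667] 0.055919963230336815 ang 0.6245121448648537
rear top [0.65586908 0.01564455] 0.04331221029092866 ang -0.3913690750716018
cur [ 0.5513 -0.2104  0.1901] yaw -1.589 -> [0.4565 0.0177 0.16  ] -1.05 op 0.45 F [-0.8 -0.5  0.7]
offset [3.01, -9.89, -22.64] dr [-0.539, 0.0, -0.0] t 31.0
```

>>> carry_out([
  {"offset":[3,-2,-5],"dr":[-0.18,0,0],"hand":-0.1},
  {"offset":[3,-4,-10],"dr":[-0.36,0,0],"hand":-0.1},
  {"offset":[3,-6,-15],"dr":[-0.54,0,0],"hand":-0.1},
  {"offset":[3,-8,-20],"dr":[-0.54,0,0],"hand":-0.1},
  {"offset":[3,-9.9,-22.6],"dr":[-0.55,0,0],"hand":-0.1},
  {"offset":[3,-9.9,-22.6],"dr":[-0.55,0,0],"hand":-0.1},
  {"offset":[3,-9.9,-22.6],"dr":[-0.55,0,0],"hand":-0.1},
  {"offset":[3,-9.9,-22.6],"dr":[-0.55,0,0],"hand":-0.1},
  {"offset":[3,-9.9,-22.6],"dr":[-0.55,0,0],"hand":-0.1},
  {"offset":[3,-9.9,-22.6],"dr":[-0.55,0,0],"hand":-0.1},
])

```text
t: 32.25
tcp_pos: [0.4567, 0.0166, 0.1599]
tcp_rot: [0.614, 0.351, 0.614, -0.351]
wrist_force: [0.3, 0.0, -0.2]
opening: 0.447
```

```bash
python3 look.py s17 scene 280 430 140 270; python3 - <<'E'
from workcell import *
from h import *
s=sense();go(s,[.4565,.0175,.104],-1.03)
E
```

```text
scale 4.615384615384615
cur [0.4566 0.0167 0.1599] yaw -1.04 -> [0.4565 0.0175 0.104 ] -1.03 op 0.453 F [-0.2  0.2  1.1]
offset [5.59, 0.04, -0.07] dr [-0.01, -0.0, 0.0] t 32.3
```

View pics/s17.png

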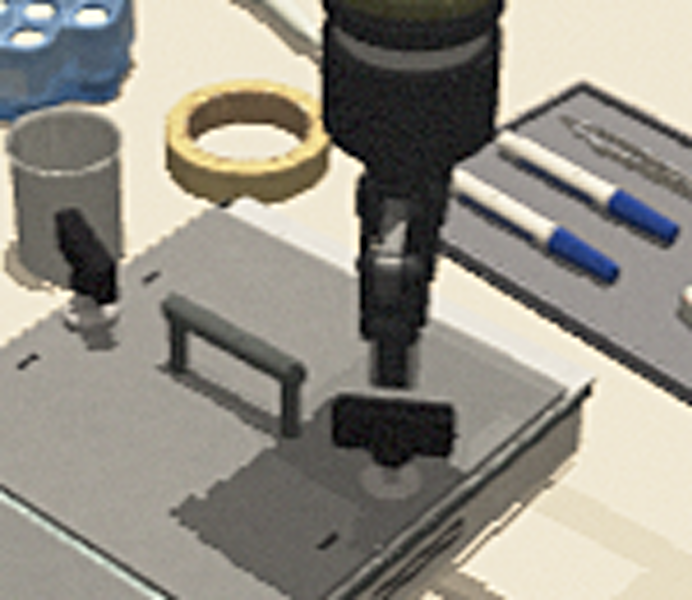

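>>> carry_out([
  {"offset":[3,0,0],"dr":[0,0,0],"hand":-0.1},
  {"offset":[5.6,0,0],"dr":[-0.01,0,0],"hand":-0.1},
  {"offset":[5.6,0,0],"dr":[-0.01,0,0],"hand":-0.1},
  {"offset":[5.6,0,0],"dr":[-0.01,0,0],"hand":-1},
  {"offset":[5.6,0,0],"dr":[-0.01,0,0],"hand":-1},
  {"offset":[5.6,0,0],"dr":[-0.01,0,0],"hand":-1},
  {"offset":[5.6,0,0],"dr":[-0.01,0,0],"hand":-1},
  {"offset":[5.6,0,0],"dr":[-0.01,0,0],"hand":-1},
], newtons=60)

```text
t: 33.3
tcp_pos: [0.4567, 0.0176, 0.1044]
tcp_rot: [0.616, 0.348, 0.615, -0.348]
wrist_force: [0.0, 6.1, 2.0]
opening: 0.146
```

```bash
python3 - <<'E'
from workcell import *
from h import *
s=sense();print(s["torque"]);go(s,s["tcp_pos"],-.016)
E
```

```text
[0.91687056 0.00630203 0.03332475]
cur [0.4567 0.0176 0.1044] yaw -1.029 -> [0.4567 0.0176 0.1044] -0.016 op 0.146 F [0.  6.1 2. ]
offset [0.0, 0.0, 0.0] dr [-1.013, 0.001, -0.001] t 33.3
```

>>> carry_out([
  {"offset":[0,0,0],"dr":[-0.17,0,0],"hand":-1},
  {"offset":[0,0,0],"dr":[-0.34,0,0],"hand":-1},
  {"offset":[0,0,0],"dr":[-0.51,0,0],"hand":-1},
  {"offset":[0,0,0],"dr":[-0.68,0,0],"hand":-1},
  {"offset":[0,0,0],"dr":[-0.85,0,0],"hand":-1},
  {"offset":[0,0,0],"dr":[-1.01,0,0],"hand":-1},
  {"offset":[0,0,0],"dr":[-1.01,0,0],"hand":-1},
  {"offset":[0,0,0],"dr":[-1.01,0,0],"hand":-1},
])

```text
t: 34.3
tcp_pos: [0.4572, 0.0176, 0.1043]
tcp_rot: [0.708, 0.007, 0.706, -0.007]
wrist_force: [0.8, 4.7, 3.2]
opening: 0.154
```

```bash
python3 look.py s18 scene 280 430 140 270;python3 look.py t18 top 250 370 160 280; python3 - <<'E'
from workcell import *
from h import *
s=sense();print(s["torque"]);go(s,s["tcp_pos"],-.016)
E
```

```text
scale 4.615384615384615
scale 5.0
[ 1.04465498 -0.12833924  0.01201957]
cur [0.4572 0.0176 0.1043] yaw -0.019 -> [0.4572 0.0176 0.1043] -0.016 op 0.149 F [-0.3  4.8  1.9]
offset [0.0, 0.0, 0.0] dr [-0.003, 0.002, -0.001] t 34.4
```

View pics/s18.png

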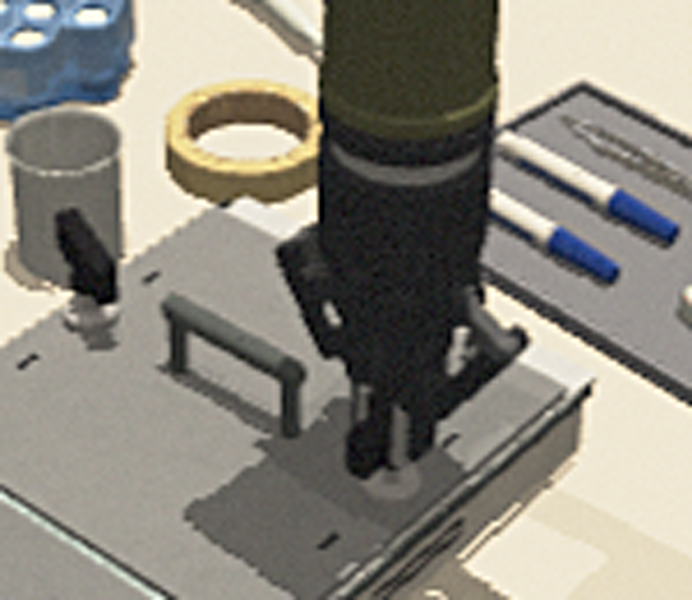

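View pics/t18.png

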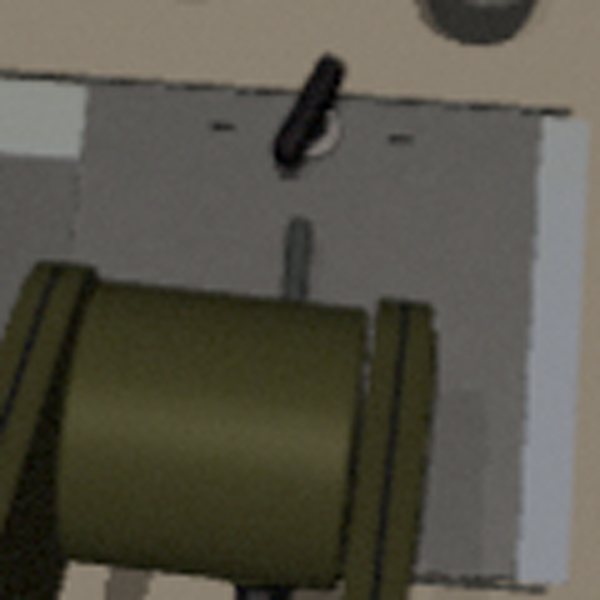

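>>> carry_out([
  {"offset":[0.5,0,0],"dr":[0,0,0],"hand":-1},
  {"offset":[1,0,0],"dr":[0,0,0],"hand":-1},
  {"offset":[1.5,0,0],"dr":[0,0,0],"hand":-1},
  {"offset":[1.75,0,0],"dr":[0,0,0],"hand":-1},
  {"offset":[1.75,0,0],"dr":[0,0,0],"hand":-1},
])

```text
t: 35.02
tcp_pos: [0.4572, 0.0176, 0.0871]
tcp_rot: [0.708, 0.007, 0.706, -0.007]
wrist_force: [0.3, 5.2, 3.9]
opening: 0.156
```

```bash
python3 - <<'E'
from workcell import *
from h import *
s=sense();print(s["torque"]);go(s,s["tcp_pos"],-.016-1.6)
E
```

```text
[ 1.03720161 -0.05923964  0.03164311]
cur [0.4572 0.0176 0.0871] yaw -0.019 -> [0.4572 0.0176 0.0871] 1.526 op 0.156 F [0.3 5.2 3.9]
offset [0.0, 0.0, 0.0] dr [-1.545, 0.002, 0.001] t 35.02
```

>>> carry_out([
  {"offset":[0.05,0,0],"dr":[0.18,0,0],"hand":-1},
  {"offset":[0.05,0,0],"dr":[0.36,0,0],"hand":-1},
  {"offset":[0.05,0,0],"dr":[0.54,0,0],"hand":-1},
  {"offset":[0.05,0,0],"dr":[0.72,0,0],"hand":-1},
  {"offset":[0.05,0,0],"dr":[0.9,0,0],"hand":-1},
  {"offset":[0.05,0,0],"dr":[1.08,0,0],"hand":-1},
  {"offset":[0.05,0,0],"dr":[1.26,0,0],"hand":-1},
  {"offset":[0.05,0,0],"dr":[1.44,0,0],"hand":-1},
  {"offset":[0.05,0,0],"dr":[1.59,0,0],"hand":-1},
  {"offset":[0.05,0,0],"dr":[1.59,0,0],"hand":-1},
  {"offset":[0.05,0,0],"dr":[1.59,0,0],"hand":-1},
])

```text
t: 36.4
tcp_pos: [0.4566, 0.0177, 0.0869]
tcp_rot: [0.49, 0.51, 0.49, -0.509]
wrist_force: [-2.0, 5.8, 10.7]
opening: 0.155
```

```bash
python3 look.py s19 scene 280 430 140 270; python3 - <<'E'
from workcell import *
from h import *
s=sense();print(s["torque"]);go(s,s["tcp_pos"],-.016-1.57)
E
```

```text
scale 4.615384615384615
[ 1.02507413  0.36512457 -0.03580931]
cur [0.4566 0.0178 0.0869] yaw -1.61 -> [0.4566 0.0178 0.0869] -1.586 op 0.155 F [-1.7  6.3 10.3]
offset [0.0, 0.0, 0.0] dr [-0.024, -0.001, -0.001] t 36.45
```

View pics/s19.png

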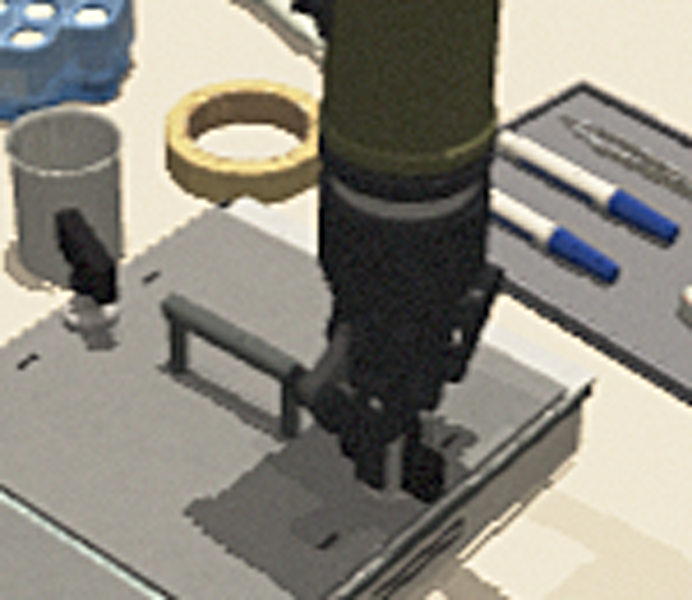

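>>> carry_out([
  {"offset":[0,0,0],"dr":[0,0,0],"hand":-0.3},
  {"offset":[0,0,0],"dr":[0,0,0],"hand":-0.3},
  {"offset":[0,0,0],"dr":[0,0,0],"hand":-0.3},
  {"offset":[-3,0,0],"dr":[0,0,0],"hand":-0.3},
  {"offset":[-8,0,0],"dr":[0,0,0],"hand":-0.3},
  {"offset":[-8,0,0],"dr":[-0.18,0,0],"hand":-0.1},
  {"offset":[-8,0,0],"dr":[-0.36,0,0],"hand":-0.1},
  {"offset":[-8,0,0],"dr":[-0.54,0,0],"hand":-0.1},
  {"offset":[-8,0,0],"dr":[-0.72,0,0],"hand":-0.1},
  {"offset":[-8,0,0],"dr":[-0.9,0,0],"hand":-0.1},
  {"offset":[-8,0,0],"dr":[-1.08,0,0],"hand":-0.1},
  {"offset":[-8,0,0],"dr":[-1.26,0,0],"hand":-0.1},
])

```text
t: 37.95
tcp_pos: [0.4562, 0.0168, 0.1658]
tcp_rot: [0.697, 0.121, 0.697, -0.121]
wrist_force: [-0.4, 0.7, 0.3]
opening: 0.452
```

```bash
python3 look.py s20 scene 280 430 140 270; python3 - <<'E'
from workcell import *
from h import *
s=sense();print(s["qpos"].round(2))
R0=q2R(s["tcp_rot"]);o,d=rel([.656,.0145,.165],down(1.215),s["tcp_pos"],R0);print(s["tcp_pos"],o,d,s["t"])
E
```

```text
scale 4.615384615384615
[-0.06  0.23  1.86 -0.    1.05  0.28]
[0.45619805 0.01688505 0.16575456] [ 0.06  6.4  18.93] [-1.553e+00 -1.000e-03  0.000e+00] 38.0
```

View pics/s20.png

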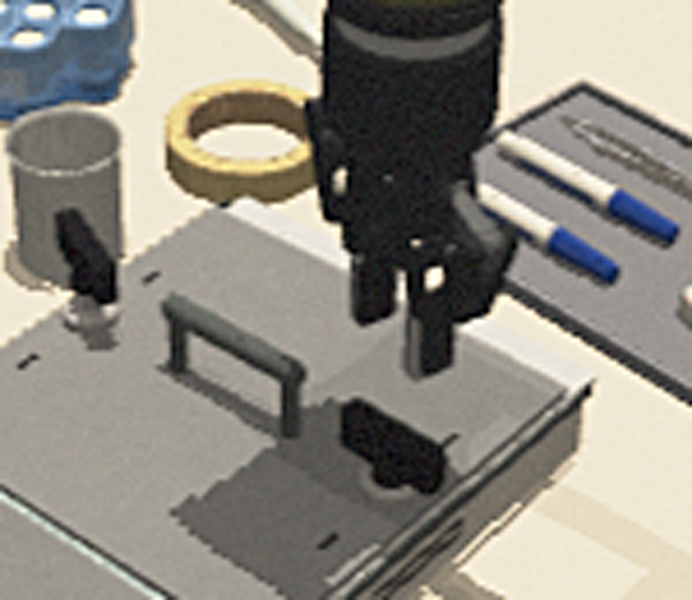

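>>> carry_out([
  {"offset":[0,1,3],"dr":[-0.18,0,0],"hand":-0.1},
  {"offset":[0,2,6],"dr":[-0.36,0,0],"hand":-0.1},
  {"offset":[0,3,9],"dr":[-0.54,0,0],"hand":-0.1},
  {"offset":[0,4,12],"dr":[-0.72,0,0],"hand":-0.1},
  {"offset":[0,5,15],"dr":[-0.9,0,0],"hand":-0.1},
  {"offset":[0,6,18],"dr":[-1.08,0,0],"hand":-0.1},
  {"offset":[0,6.4,18.9],"dr":[-1.26,0,0],"hand":-0.1},
  {"offset":[0,6.4,18.9],"dr":[-1.44,0,0],"hand":-0.1},
  {"offset":[0,6.4,18.9],"dr":[-1.55,0,0],"hand":-0.1},
  {"offset":[0,6.4,18.9],"dr":[-1.55,0,0],"hand":-0.1},
  {"offset":[0,6.4,18.9],"dr":[-1.55,0,0],"hand":-0.1},
  {"offset":[0,6.4,18.9],"dr":[-1.55,0,0],"hand":-0.1},
])

```text
t: 39.5
tcp_pos: [0.6558, 0.0126, 0.166]
tcp_rot: [0.584, -0.399, 0.584, 0.399]
wrist_force: [-0.2, -0.7, -0.7]
opening: 0.448
```

```bash
python3 look.py s21 scene 220 400 130 280; python3 - <<'E'
from workcell import *
from h import *
s=sense();print(s["qpos"].round(2))
go(s,[.656,.0145,.104],1.215)
E
```

```text
scale 4.0
[-0.05  0.48  1.44 -0.    1.22 -1.24]
cur [0.6558 0.0126 0.166 ] yaw 1.2 -> [0.656  0.0145 0.104 ] 1.215 op 0.448 F [-0.5  0.4 -0.2]
offset [6.2, 0.05, 0.18] dr [-0.015, -0.0, -0.0] t 39.55
```

View pics/s21.png

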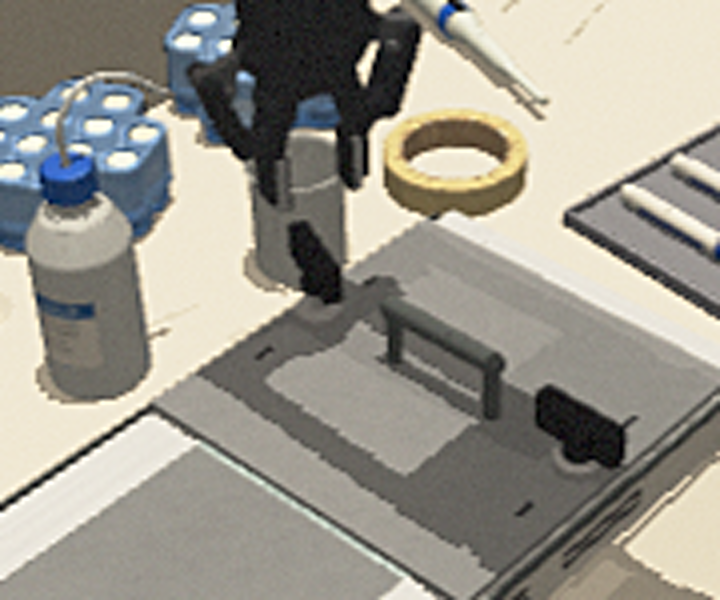

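>>> carry_out([
  {"offset":[3,0.05,0.18],"dr":[-0.015,0,0],"hand":-0.1},
  {"offset":[6.2,0.05,0.18],"dr":[-0.015,0,0],"hand":-0.1},
  {"offset":[6.2,0.05,0.18],"dr":[-0.015,0,0],"hand":-0.1},
  {"offset":[6.2,0.05,0.18],"dr":[-0.015,0,0],"hand":-1},
  {"offset":[6.2,0.05,0.18],"dr":[-0.015,0,0],"hand":-1},
  {"offset":[6.2,0.05,0.18],"dr":[-0.015,0,0],"hand":-1},
  {"offset":[6.2,0.05,0.18],"dr":[-0.015,0,0],"hand":-1},
  {"offset":[6.2,0.05,0.18],"dr":[-0.015,0,0],"hand":-1},
], newtons=60)

```text
t: 40.55
tcp_pos: [0.6571, 0.0147, 0.1049]
tcp_rot: [0.581, -0.404, 0.58, 0.403]
wrist_force: [1.4, 2.1, 2.0]
opening: 0.153
```

```bash
python3 look.py s22 scene 220 400 130 280; python3 - <<'E'
from workcell import *
from h import *
s=sense()
go(s,s["tcp_pos"],-.016); print(rel(s["tcp_pos"],down(-.016),s["tcp_pos"],q2R(s["tcp_rot"])),s["torque"])
E
```

```text
scale 4.0
cur [0.6571 0.0147 0.1048] yaw 1.216 -> [0.6571 0.0147 0.1048] -0.016 op 0.154 F [1.8 2.2 2. ]
offset [0.0, 0.0, 0.0] dr [1.232, 0.002, 0.001] t 40.6
(array([0., 0., 0.]), array([1.232e+00, 2.000e-03, 1.000e-03])) [ 0.2456118  -0.3884349   0.00352022]
```

View pics/s22.png

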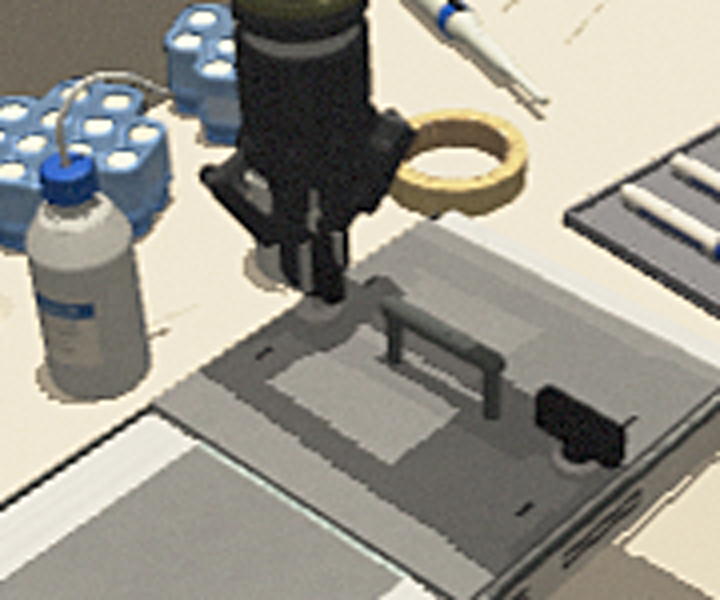

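>>> carry_out([
  {"offset":[0,0,0],"dr":[0.18,0,0],"hand":-1},
  {"offset":[0,0,0],"dr":[0.36,0,0],"hand":-1},
  {"offset":[0,0,0],"dr":[0.54,0,0],"hand":-1},
  {"offset":[0,0,0],"dr":[0.72,0,0],"hand":-1},
  {"offset":[0,0,0],"dr":[0.9,0,0],"hand":-1},
  {"offset":[0,0,0],"dr":[1.08,0,0],"hand":-1},
  {"offset":[0,0,0],"dr":[1.23,0,0],"hand":-1},
  {"offset":[0,0,0],"dr":[1.23,0,0],"hand":-1},
  {"offset":[0,0,0],"dr":[1.23,0,0],"hand":-1},
])

```text
t: 41.72
tcp_pos: [0.6567, 0.0146, 0.1043]
tcp_rot: [0.708, 0.004, 0.707, -0.004]
wrist_force: [2.4, 1.6, 2.6]
opening: 0.157
```

>>> carry_out([
  {"offset":[0.3,0,0],"dr":[0,0,0],"hand":-1},
  {"offset":[0.6,0,0],"dr":[0,0,0],"hand":-1},
  {"offset":[0.6,0,0],"dr":[0,0,0],"hand":-1},
])

```text
t: 42.1
tcp_pos: [0.6567, 0.0146, 0.098]
tcp_rot: [0.708, 0.005, 0.707, -0.005]
wrist_force: [3.5, 1.9, 3.2]
opening: 0.153
```

```bash
python3 look.py s23 scene 220 400 130 280; python3 - <<'E'
from workcell import *
from h import *
s=sense()
go(s,s["tcp_pos"],-.016); print(s["torque"])
E
```

```text
scale 4.0
cur [0.6567 0.0146 0.0982] yaw -0.014 -> [0.6567 0.0146 0.0982] -0.016 op 0.154 F [4.5 2.6 4.1]
offset [0.0, 0.0, 0.0] dr [0.002, 0.001, -0.0] t 42.15
[ 0.33806426 -0.69675354  0.05953865]
```

View pics/s23.png

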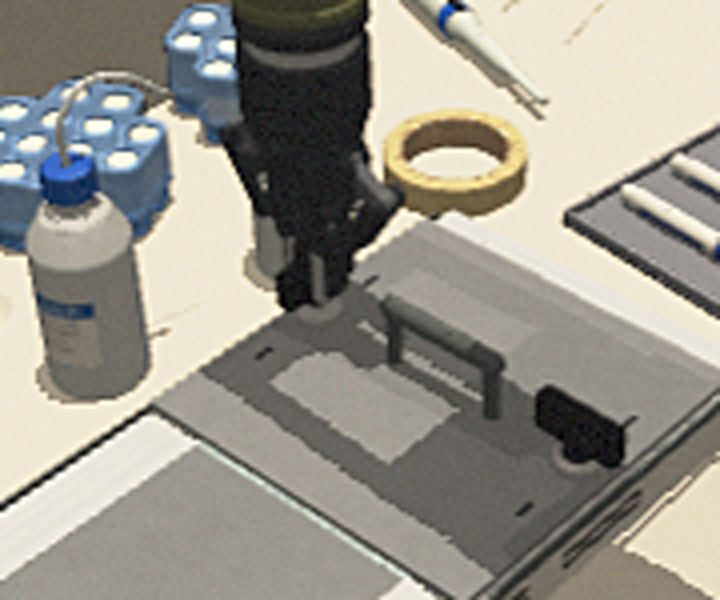

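>>> carry_out([
  {"offset":[0.5,0,0],"dr":[0,0,0],"hand":-1},
  {"offset":[1.0,0,0],"dr":[0,0,0],"hand":-1},
  {"offset":[1.15,0,0],"dr":[0,0,0],"hand":-1},
  {"offset":[1.15,0,0],"dr":[0,0,0],"hand":-1},
])

```text
t: 42.65
tcp_pos: [0.6567, 0.0146, 0.0874]
tcp_rot: [0.708, 0.005, 0.706, -0.005]
wrist_force: [3.3, 1.8, 9.3]
opening: 0.152
```

>>> carry_out([
  {"offset":[0.03,0,0],"dr":[0.18,0,0],"hand":-1},
  {"offset":[0.03,0,0],"dr":[0.36,0,0],"hand":-1},
  {"offset":[0.03,0,0],"dr":[0.54,0,0],"hand":-1},
  {"offset":[0.03,0,0],"dr":[0.72,0,0],"hand":-1},
  {"offset":[0.03,0,0],"dr":[0.9,0,0],"hand":-1},
  {"offset":[0.03,0,0],"dr":[1.08,0,0],"hand":-1},
  {"offset":[0.03,0,0],"dr":[1.26,0,0],"hand":-1},
  {"offset":[0.03,0,0],"dr":[1.44,0,0],"hand":-1},
  {"offset":[0.03,0,0],"dr":[1.59,0,0],"hand":-1},
  {"offset":[0.03,0,0],"dr":[1.59,0,0],"hand":-1},
  {"offset":[0.03,0,0],"dr":[1.59,0,0],"hand":-1},
])

```text
t: 44.02
tcp_pos: [0.6565, 0.0149, 0.0874]
tcp_rot: [0.492, 0.509, 0.491, -0.508]
wrist_force: [2.5, 3.2, 10.6]
opening: 0.149
```

```bash
python3 look.py s24 scene 220 400 130 280; python3 - <<'E'
from workcell import *
from h import *
s=sense()
go(s,s["tcp_pos"],-.016-np.pi/2); print(s["torque"])
E
```

```text
scale 4.0
cur [0.6565 0.0149 0.0874] yaw -1.604 -> [0.6565 0.0149 0.0874] -1.587 op 0.15 F [ 2.3  3.3 11.3]
offset [0.0, 0.0, 0.0] dr [-0.018, -0.001, -0.002] t 44.08
[ 0.60092655 -0.28227302 -0.01947496]
```

View pics/s24.png

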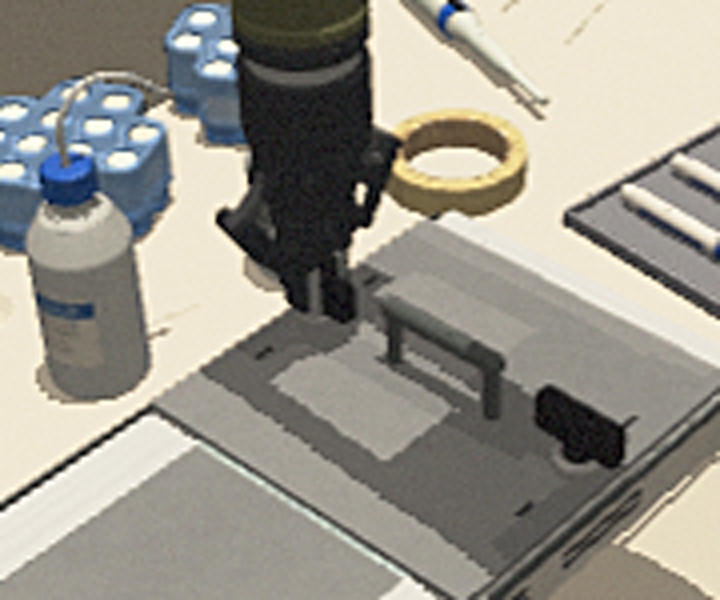

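Release, rise, and withdraw towards the robot's right for a clear look.

>>> carry_out([
  {"offset":[0,0,0],"dr":[0,0,0],"hand":-0.3},
  {"offset":[0,0,0],"dr":[0,0,0],"hand":-0.3},
  {"offset":[0,0,0],"dr":[0,0,0],"hand":-0.3},
  {"offset":[-3,0,0],"dr":[0,0,0],"hand":-0.3},
  {"offset":[-8,0,0],"dr":[0,0,0],"hand":-0.3},
  {"offset":[-11,-2,3],"dr":[0,0,0],"hand":-0.3},
  {"offset":[-11,-6,7],"dr":[0,0,0],"hand":-0.3},
  {"offset":[-11,-9,12],"dr":[0,0,0],"hand":-0.3},
  {"offset":[-11,-12,17],"dr":[0,0,0],"hand":-0.3},
  {"offset":[-11,-15,22],"dr":[0,0,0],"hand":-0.3},
  {"offset":[-11,-15,22],"dr":[0,0,0],"hand":-0.3},
  {"offset":[-11,-15,22],"dr":[0,0,0],"hand":-0.3},
])

```text
t: 45.58
tcp_pos: [0.4984, -0.2, 0.1955]
tcp_rot: [0.491, 0.509, 0.492, -0.508]
wrist_force: [-0.4, -0.9, -0.7]
opening: 0.35
```

```bash
python3 look.py s25 scene 230 530 120 300; python3 look.py t25 top 240 400 120 280; python3 - <<'E'
from workcell import *
s=sense(); print(s["tcp_pos"],s["wrist_force"],s["t"])
E
```

```text
scale 2.6666666666666665
scale 3.75
[ 0.49923896 -0.19924051  0.19573835] [ 0.30391728  0.0303843  -1.52628361] 45.675
```

View pics/s25.png

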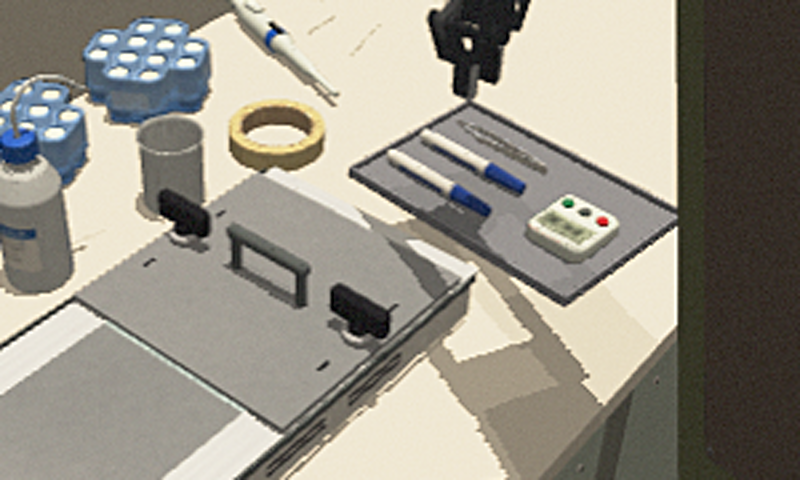

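View pics/t25.png

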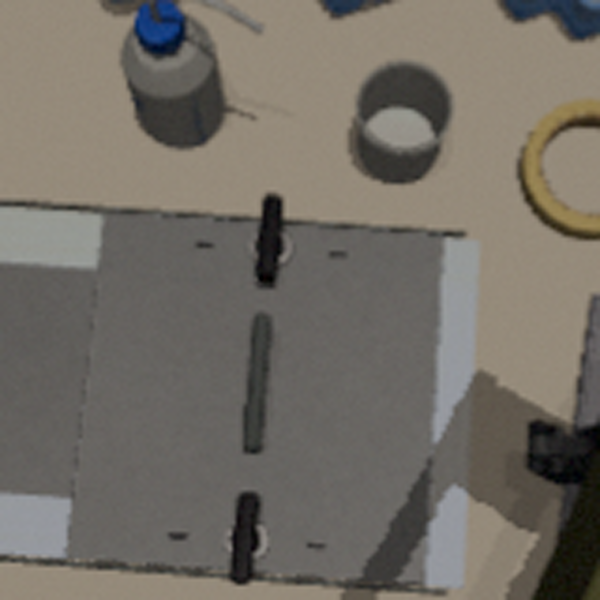

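```bash
python3 - <<'E'
from workcell import *
from h import *
p=capture("scene"); im=p["frame"].copy(); f=6; x0,y0=280,170
im=cv2.resize(im[y0:260,x0:400],None,fx=f,fy=f,interpolation=cv2.INTER_CUBIC)
y=-.016
ux=np.array([np.cos(y),np.sin(y)]);uy=np.array([-ux[1],ux[0]])
for c in ([.4567,.0177],[.6565,.0148]):
  for zt,col in ((.100,(0,255,0)),(.113,(0,0,255))):
    pts=[(w2px(p,[*(np.array(c)+a*ux*.029+b*uy*.007),zt])-[x0-.5,y0-.5])*f for a,b in((1,1),(1,-1),(-1,-1),(-1,1))]
    cv2.polylines(im,[np.array(pts).astype(int)],True,col,1)
cv2.imwrite("pics/chk.png",im)
for k in ("front_knob","rear_knob"):
    print(k,[(d["xy"],d["conf"]) for d in spot_point(p,k)[:1]])
print([w2px(p,[.4567,.0177,z]).round(1) for z in (.087,.1)],[w2px(p,[.6565,.0148,z]).round(1) for z in (.087,.1)])
E
```

```text
front_knob [([361.0, 236.8], 0.84)]
rear_knob [([298.4, 198.9], 0.78)]
[array([364.7, 235.7]), array([364.9, 231.2])] [array([298.8, 199. ]), array([298.5, 194.7])]
```

View pics/chk.png

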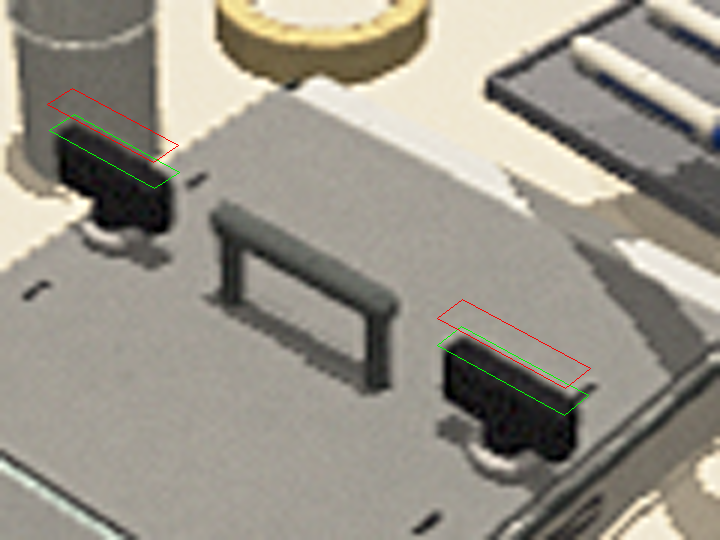

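```bash
python3 - <<'E'
from workcell import *
print(sense()["dq"].round(3)); print(sign_off())
E
```

```text
[-0.003 -0.003 -0.002 -0.004 -0.002 -0.003]
the job is handed in; nothing more can be done
None
```

I finished the job and handed it in at about 46 s of the 208 s; sign-off reported no verdict.

- **Clearing the window:** I moved the tweezers, both pens and the timer into the tray while the cover was still parked. One pen was knocked against the timer partway through, so I measured it again and took the timer first.
- **Closing the cover:** I slid it right by its handle until it hit its stop. The force rose to about 25–29 N after 238 mm of travel.
- **Fasteners:** I lined each bar up with its ticks, pushed it in about 17 mm and turned it clockwise to square.

**Last checks:**
- All four things lie inside the tray in the picture.
- Both bars are square to the rails, and their tops match the projected outline for the locked height (100 mm above the bench). They do not match the sprung-out outline.
- The beaker, wash bottle and tape roll look unmoved.
- The arm was clear and still.

No check failed. The only disagreement was in locating things: the networks' points differed by up to about 15 mm between the two cameras. I therefore placed the moves from pixel positions I read myself in the pictures, checked against the given sizes.

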